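# Unstack the modules onto their mounting plates

### The job

Four electronic modules are piled in one stack: take it apart and set each one, upright and let go, centred on the plywood plate whose black rubber pad has its outline, lined up with the pad. Do not drop or throw them, and leave the screwdriver and the blue cup where they lie.

Things in the scene. Friction and masses are not known exactly. Their poses are not given: they have to be found in the camera images.
- controller: Controller module in a flat grey plastic case with a green board edge and black slot strips on top, 110 x 66 x 24 mm (x, y, z), about 0.18 kg; the bottom of the stack, standing on the table, and the largest of the four. Origin: centre of its underside; z up, x along its long side. May face either way along its pad.
- heatsink: Square finned aluminium heat-sink block, 54 x 54 x 26 mm, fins along x, flat sides and flat top, about 0.13 kg; second in the stack, on the controller, roughly centred and turned by up to 15 degrees or so. Origin: centre of its underside, z up, x and y square to its sides. May be set any of the four ways round on its pad.
- speaker: Round black speaker capsule, diameter 44 mm, 22 mm tall, about 0.07 kg; third in the stack, on the heat sink. Origin: centre of its underside, z up. Its turning about z does not matter.
- terminal: Small white oblong screw-terminal block with three steel screws on top, 34 x 18 x 22 mm (x, y, z), about 0.03 kg; top of the stack, lying on the speaker, at any slant. Origin: centre of its underside, z up, x along its long side. May face either way along its pad.
- plate_controller: Fixed plywood mounting plate, 134 x 90 x 6 mm (x, y, z), lying on the table, yaw varies; the four plates look alike but for the thin black rubber pad let in at the centre of the top (flush). This one's pad: oblong, 110 x 66 mm, long side along x, the same outline as the controller. Origin: centre of the plate's underside; the plate's and pad's top is 6 mm above it. z up, x along the plate's long side.
- plate_heatsink: Fixed plywood mounting plate, 134 x 90 x 6 mm (x, y, z), lying on the table, yaw varies; the four plates look alike but for the thin black rubber pad let in at the centre of the top (flush). This one's pad: square, 54 x 54 mm, the same outline as the heat sink. Origin: centre of the plate's underside; the plate's and pad's top is 6 mm above it. z up, x along the plate's long side.
- plate_speaker: Fixed plywood mounting plate, 134 x 90 x 6 mm (x, y, z), lying on the table, yaw varies; the four plates look alike but for the thin black rubber pad let in at the centre of the top (flush). This one's pad: round, diameter 44 mm, the same outline as the speaker. Origin: centre of the plate's underside; the plate's and pad's top is 6 mm above it. z up, x along the plate's long side.
- plate_terminal: Fixed plywood mounting plate, 134 x 90 x 6 mm (x, y, z), lying on the table, yaw varies; the four plates look alike but for the thin black rubber pad let in at the centre of the top (flush). This one's pad: small oblong, 34 x 18 mm, long side along x, the same outline as the terminal block. Origin: centre of the plate's underside; the plate's and pad's top is 6 mm above it. z up, x along the plate's long side.
- screwdriver: Bystander, not to be disturbed: a loose red-handled screwdriver, about 150 mm long and 25 mm thick, lying on the table along its x. Origin: beneath its middle.
- cup: Bystander, not to be disturbed: a small loose blue plastic screw cup, 44 mm across, 18 mm tall, open side up. Origin: centre of its underside. (A fixed aluminium tablet stand, about 130 mm tall, also stands at the far right, more than 50 mm clear of every plate.)

How it is judged:
At the end, for the whole second after the job is handed in: Each module stands upright on the plate with the pad of its own outline, its centre within 10 mm of the pad's centre and its sides within 15 degrees of the pad's (the round speaker at any angle), resting flat on the plate (tilt under 0.1 rad), still and released (horizontal distance between controller and plate_controller below 0.01 m and z of controller in the frame of plate_controller between 0.003 and 0.009 m and angle between each of controller, heatsink, speaker, terminal's own z axis and vertical below 0.1 rad and linear speed of each of controller, heatsink, speaker, terminal below 0.02 m/s and angle between the x axis of controller and the x axis of plate_controller, either way round below 0.26 rad and horizontal distance between heatsink and plate_heatsink below 0.01 m and z of heatsink in the frame of plate_heatsink between 0.003 and 0.009 m and (angle between the x axis of heatsink and the x axis of plate_heatsink, either way round below 0.26 rad or angle between the x axis of heatsink and the y axis of plate_heatsink, either way round below 0.26 rad) and horizontal distance between speaker and plate_speaker below 0.01 m and z of speaker in the frame of plate_speaker between 0.003 and 0.009 m and horizontal distance between terminal and plate_terminal below 0.01 m and z of terminal in the frame of plate_terminal between 0.003 and 0.009 m and angle between the x axis of terminal and the x axis of plate_terminal, either way round below 0.26 rad); the robot touches nothing.
It fails at once if a module is dropped or thrown (faster than 0.8 m/s while out of the fingers) ((linear speed of controller above 0.8 m/s and contact force between controller and the fingers below 0.05 N and contact force between controller and anything else below 0.05 N) or (linear speed of heatsink above 0.8 m/s and contact force between heatsink and the fingers below 0.05 N and contact force between heatsink and anything else below 0.05 N) or (linear speed of speaker above 0.8 m/s and contact force between speaker and the fingers below 0.05 N and contact force between speaker and anything else below 0.05 N) or (linear speed of terminal above 0.8 m/s and contact force between terminal and the fingers below 0.05 N and contact force between terminal and anything else below 0.05 N)).
It fails at once if the screwdriver or the blue cup is moved by more than 20 mm (distance of any of screwdriver, cup from where it was at the start of the episode above 0.02 m).
It also fails if it takes over 115 s, if anything falls off the work surface, if the arm or the gripper's body presses on something with over 40 N, if the wrist force passes 120 N, or if a joint passes its speed limit or range.

### The arm

A 6-joint arm with a two-finger parallel gripper is mounted at the origin on the work surface. World frame = base frame: x ahead of the robot, y to its left, z up, the work surface at z = 0. Lengths are in m, angles in rad, forces in N, time in s.
With the tool pointing down it reaches from about 0.375 to 0.975 m from the base axis. Payload 3.8 kg.
Tool frame: the origin (TCP) lies at the very end of the fingers, on their centre line; the grasp point (between the pads) lies 19 mm behind it; z points along the fingers, y is the direction in which the jaws open and shut (so a half turn about z gives the same grasp; the last joint's range is limited). The gripper opens to 85 mm and grips with 20 to 120 N. Pads are 22 mm wide; open, the fingers measure 114 mm over their backs; the gripper's body (76 mm by 85 mm) begins 54 mm behind the grasp point. The pads swing forward as they close: fully open they stand 13 mm farther back than shut.
Start: joints at [1.179, 0.264, 1.604, -0, 1.274, -0.037], TCP at [0.234, 0.633, 0.231] pointing down, gripper open.
Joint ranges: [-2.63, 2.63], [-0.94, 2.18], [0.31, 2.57], [-1.31, 4.45], [0, 2.66], [-2.55, 2.55]. Speed limits (rad/s): [2.57, 2.57, 3.14, 3.14, 3.14, 3.14].

### API

Orientations are given as a rotation vector (axis times angle).
In Python, from workcell import bot, read_camera, finish_job gives the robot as it stands. The module is installed in compiled form; this text tells all that it offers.
- The arm moves only by the tool servo_tool, never from a script. Its argument "targets" is text: rows parted by semicolons, each of 7 numbers parted by spaces: the turn, a rotation vector about the tool's x, y, z in rad, then the shift along the tool's x, y, z in mm, then the finger opening in mm, from 0 to 85.4. In form: wx wy wz x y z gripper; .... A call has 1 to 8 rows; each row shifts and turns the pose as measured when the row begins, along the tool's axes as they then stand; what a row does not reach is not made up. A row lasts 1/12 s, in which the tool goes at most 41.7 mm and 7.16 degrees, less where a joint would pass 70% of its speed; a pose out of reach is approached as far as the arm can. A call is refused whole if a number of a shift passes 41.7 or a number of a turn 0.125, either way. A call with a gripper value outside its range is refused whole. The fingers move at their own pace and stop on an object; "newtons" is the grip in N (left out, the last holds). Time passes only in rows, so rows that do not move let the fingers close. It gives the time, the measured TCP pose, the force and the opening at its end, in the units of the state.
- bot.read_state(): the state, without advancing time (a new reading comes with each control period).
- read_camera(name): name is "side" or "top" or "wrist"; returns a dict with "image" (480x640x3 uint8, red, green, blue), "mtx" (3x3 intrinsics, pixels), "eye" and "orientation" of the camera in the world; the wrist camera has in their place "T_tool_cam" (4x4, takes a point from camera to tool coordinates, whose origin is the TCP and whose axes are the flange's). Camera axes: x right, y up, looking along -z (the intrinsics and any distortion apply to the point x, -y, -z); pixel columns grow to the right and rows downward; lengths in m; the calibration is good to about 2 mm. The wrist camera is an equidistant fisheye: a pixel r from the principal point sees the ray r / f radians off the axis. A picture is of the moment at which its call begins: read the wrist's pose just before it. There is no depth.
- finish_job(): hands the job in, once; it reports no verdict.
The state is a dict: "time": time; "q": joint angles; "joint_vel": joint speeds; "joint_torque": joint torques, N m; "tool_pos": TCP position; "tcp_rot": TCP orientation; "wrist_force": force on the tool from outside, world axes, zero at the start; "torque": the same for the moment, N m; "width": opening from 0.0 (shut) to 1.0 (fully open).
Only numpy, scipy, OpenCV 4.12 (cv2) and the standard library are available. Lean on these libraries where they do the work, as an engineer would, in place of code of your own. Each camera call takes 0.05 s, during which the arm holds its last target.

## Working session

There is one attempt and no reset: what is moved stays moved. The work goes in short steps, Python scripts to look and compute and a tool call to move; the robot and the scene stay as the last step left them, time stands still between calls to the robot, and variables do not carry over. Pictures are saved under pics/ and viewed, and the job is handed in when it is done.

Besides the shell and the picture viewer there is one more tool, called after "Call:" as name(argument=value, ...) on one line, values as JSON. servo_tool: Moves the arm, as the interface text tells. Its arguments: {"type":"object","properties":{"targets":{"type":"string"},"newtons":{"type":"number"}},"required":["targets"]}

```bash
mkdir -p pics; ls; python3 - <<'E'
from workcell import bot, read_camera
import cv2,numpy as np,pickle
s=bot.read_state();print(s)
d={}
for n in("side","top","wrist"):
    c=read_camera(n);d[n]=c
    cv2.imwrite(f"pics/{n}0.png",c["image"][:,:,::-1])
    print(n,{k:np.round(v,4).tolist() if not isinstance(v,str) else v for k,v in c.items() if k!="image"})
pickle.dump(d,open("c0.pkl","wb"))
E
```

```text
pics
{'time': 0.0, 'q': array([ 1.17911199e+00,  2.64736845e-01,  1.60538466e+00, -1.99118233e-05,
        1.27368555e+00, -3.68682500e-02]), 'joint_vel': array([-0.00055176, -0.00028896,  0.00175861,  0.0002698 ,  0.00130605,
        0.00035631]), 'joint_torque': array([ 4.96079501e-04, -5.15098894e+01, -3.67318904e+01,  2.67577235e-05,
        1.29862136e-02,  9.94381963e-06]), 'tool_pos': array([0.23421559, 0.63228267, 0.22996725]), 'tcp_rot': array([-0.55433561, -3.09183818,  0.00340469]), 'wrist_force': array([-0.53994705,  0.51037363,  0.25581332]), 'torque': array([-0.00263768, -0.04778792, -0.01904539]), 'width': 1.0015517475353752}
side {'mtx': [[577.84, 0.0, 314.7821], [0.0, 577.84, 237.3327], [0.0, 0.0, 1.0]], 'eye': [0.4728, 0.8795, 0.8289], 'orientation': [0.0836, -1.2677, -2.7687]}
top {'mtx': [[454.223, 0.0, 325.7701], [0.0, 454.223, 240.6132], [0.0, 0.0, 1.0]], 'eye': [0.4258, 0.0031, 0.9867], 'orientation': [0.1323, -0.1357, -1.5942]}
wrist {'mtx': [[371.6483, 0.0, 321.7352], [0.0, 371.6483, 240.7784], [0.0, 0.0, 1.0]], 'T_tool_cam': [[0.0003, 0.9611, 0.2761, 0.0701], [1.0, -0.0004, 0.0004, 0.0008], [0.0005, 0.2761, -0.9611, -0.1422], [0.0, 0.0, 0.0, 1.0]]}
```

View pics/top0.png

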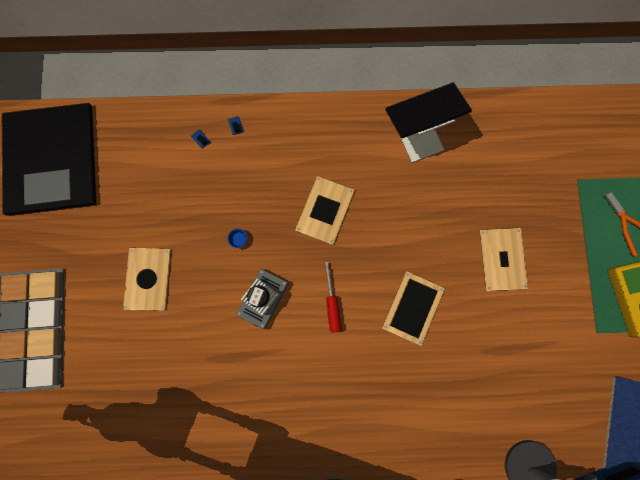

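View pics/side0.png

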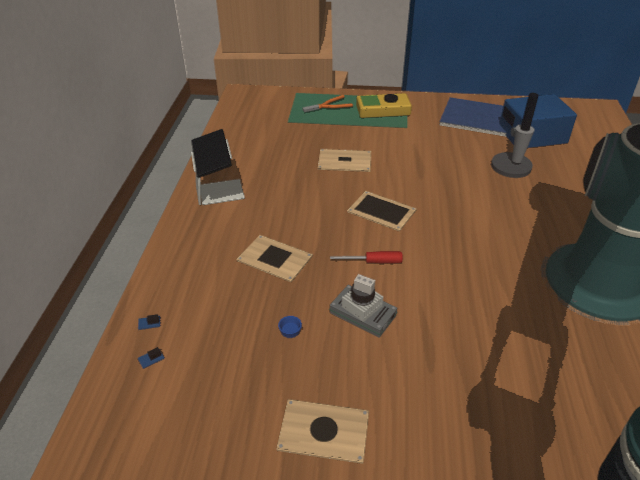

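View pics/wrist0.png

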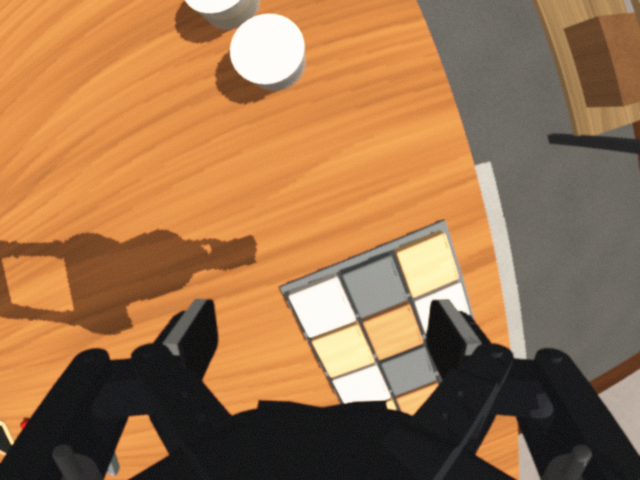

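```bash
cat > h.py <<'E'
import numpy as np,cv2,pickle
from scipy.spatial.transform import Rotation as R
def rays(c,px,T=None):
    px=np.atleast_2d(np.asarray(px,float));K=c["mtx"]
    u=(px[:,0]-K[0,2])/K[0,0];v=(px[:,1]-K[1,2])/K[1,1]
    if T is None:
        d=np.stack([u,-v,-np.ones_like(u)],1)
        return np.asarray(c["eye"]),R.from_rotvec(c["orientation"]).apply(d)
    r=np.hypot(u,v)+1e-12
    d=np.stack([u/r*np.sin(r),-v/r*np.sin(r),-np.cos(r)],1)
    M=T@c["T_tool_cam"]
    return M[:3,3],d@M[:3,:3].T
def plane(c,px,z,T=None):
    e,d=rays(c,px,T);return e+d*((z-e[2])/d[:,2])[:,None]
def Tt(s):
    T=np.eye(4);T[:3,:3]=R.from_rotvec(s["tcp_rot"]).as_matrix();T[:3,3]=s["tool_pos"];return T
def rect(P):
    P=np.asarray(P)[:,:2].astype(np.float32)*1000
    (c,sz,a)=cv2.minAreaRect(P)
    if sz[0]<sz[1]: sz=(sz[1],sz[0]);a+=90
    return np.round(c,1),np.round(sz,1),(round(a,1)+90)%180-90
def sub(img,mask_fn,box,f=4):
    x0,y0,x1,y1=box
    I=cv2.resize(img[y0:y1,x0:x1],None,fx=f,fy=f,interpolation=cv2.INTER_CUBIC)
    m=mask_fn(I).astype(np.uint8)
    cs,_=cv2.findContours(m,cv2.RETR_EXTERNAL,cv2.CHAIN_APPROX_NONE)
    return [((k[:,0,:]+.5)/f-.5+[x0,y0],cv2.contourArea(k)/f/f) for k in sorted(cs,key=cv2.contourArea,reverse=True)]
E
python3 - <<'E'
from h import *
d=pickle.load(open("c0.pkl","rb"))
dark=lambda I:(I.max(2)<90)
boxes={"top":dict(spk=(118,240,178,318),heat=(290,170,360,250),ctl=(378,264,450,350),term=(474,222,534,298)),
"side":dict(spk=(275,395,370,465),heat=(236,233,313,280),ctl=(345,190,418,230),term=(316,146,374,174))}
for cam in boxes:
    c=d[cam]
    for n,b in boxes[cam].items():
        hsv=lambda I:((I[...,0]>140)&(I[...,0]-I[...,2].astype(int)>25)&(I[...,1]>120))
        pl=sub(c["image"],hsv,b)[0]
        # pads: dark contours inside
        x0,y0,x1,y1=b;m=8 if cam=="top" else 4
        pad=[k for k in sub(c["image"],lambda I:I.max(2)<80,(x0+m,y0+m,x1-m,y1-m))]
        print(cam,n,"plate",rect(plane(c,pl[0],.006)),"pad",rect(plane(c,pad[0][0],.006)))
for n,b in dict(top=(220,215,345,340),side=(270,240,410,345)).items():
    x0,y0,x1,y1=b
    f=5
    cv2.imwrite(f"pics/z_{n}.png",cv2.resize(d[n]["image"][y0:y1,x0:x1,::-1],None,fx=f,fy=f,interpolation=cv2.INTER_CUBIC)[:600,:800])
E
```

```text
top spk plate (array([522. , 388.8]), array([135.1,  89.5]), -3.3999999999999773) pad (array([522.2, 388.8]), array([42.1, 41.9]), -44.69999999999999)
top heat plate (array([ 6.643e+02, -3.000e-01]), array([134.7,  90.1]), -22.900000000000006) pad (array([664.2,  -1.1]), array([53.2, 53.1]), -22.599999999999994)
top ctl plate (array([ 443.5, -184. ]), array([134.6,  90.7]), -25.80000000000001) pad (array([ 443.4, -184.6]), array([109.6,  65.3]), -25.80000000000001)
top term plate (array([ 543.4, -386.3]), array([134.7,  90.8]), 1.0999999999999943) pad (array([ 543.4, -387.3]), array([33.4, 16.7]), 1.0)
side spk plate (array([521.4, 390.5]), array([134.5,  92.1]), -3.3999999999999773) pad (array([521.3, 388.8]), array([42.3, 41.5]), -84.1)
side heat plate (array([663.9,   2. ]), array([135.4,  93.6]), -23.099999999999994) pad (array([663.6,  -0.7]), array([52.6, 52.5]), 67.5)
side ctl plate (array([ 443.4, -180.8]), array([135.8,  95. ]), -26.0) pad (array([ 443.2, -184.3]), array([108.5,  64.6]), -25.900000000000006)
side term plate (array([ 543.5, -382.2]), array([134.5,  97.2]), 1.0) pad (array([ 543.4, -387. ]), array([31.6, 15.8]), 0.4000000000000057)
```

```bash
ls pics
```

```text
side0.png
top0.png
wrist0.png
z_side.png
z_top.png
```

View pics/z_top.png

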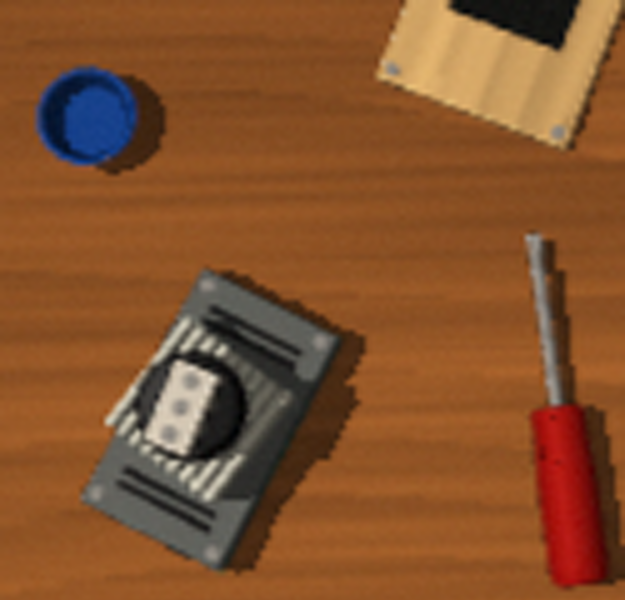

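View pics/z_side.png

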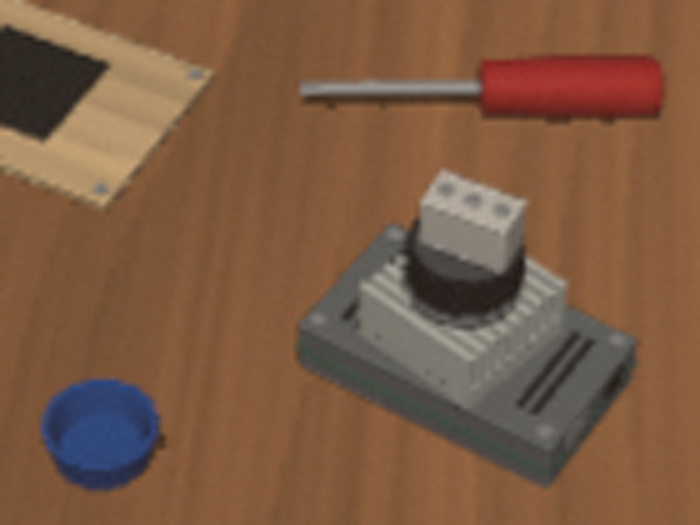

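```bash
python3 - <<'E'
from h import *
d=pickle.load(open("c0.pkl","rb"))
def q(cam,o,pts,z):
    p=(np.array(pts)+.5)/5-.5+o
    P=plane(d[cam],p,z)
    print(cam,z,"mean",(P.mean(0)*1000).round(1),rect(P))
t=(220,215);s=(270,240)
q("top",t,[(187,358),(220,373),(188,458),(150,443)],.094)
q("side",s,[(443,170),(527,200),(507,232),(421,203)],.094)
q("top",t,[(187,317),(292,393),(210,500),(107,420)],.050)
q("side",s,[(360,285),(472,362),(568,282)],.050)
q("top",t,[(207,270),(338,340),(220,566),(82,498)],.024)
q("side",s,[(393,227),(300,329),(548,455),(635,345)],.024)
m=sub(d["top"]["image"],lambda I:I.max(2)<75,(245,282,272,310))
# speaker: fit circle to hull
for k,a in m[:2]:
    P=plane(d["top"],k,.072);print("spk",a,[np.round(np.array(x)*1000,1) for x in cv2.minEnclosingCircle(P[:,:2].astype(np.float32))])
b=sub(d["top"]["image"],lambda I:(I[...,2]>I[...,0]+40.),(220,220,260,260))[0]
print("cup",rect(plane(d["top"],b[0],.018)))
b=sub(d["top"]["image"],lambda I:(I[...,0]>100)&(I[...,1]<45),(320,285,350,340))[0]
print("handle",rect(plane(d["top"],b[0],.012)))
from workcell import bot
print(R.from_rotvec(bot.read_state()["tcp_rot"]).as_matrix().round(3))
E
```

```text
top 0.094 mean [472.7 136.6  94. ] (array([472.5, 136.2]), array([35.7, 16. ]), -23.900000000000006)
side 0.094 mean [472.  140.1  94. ] (array([472. , 140.2]), array([33.2, 19. ]), -21.5)
top 0.05 mean [475.1 138.   50. ] (array([475.4, 137.8]), array([54.2, 53.8]), -38.5)
side 0.05 mean [472.3 151.9  50. ] (array([473.9, 139.2]), array([54.4, 54.3]), -37.900000000000006)
top 0.024 mean [472.  136.3  24. ] (array([471.5, 136.2]), array([108.1,  64.7]), -29.099999999999994)
side 0.024 mean [471.4 141.5  24. ] (array([471.3, 141.4]), array([107.5,  64.9]), -28.80000000000001)
spk 208.40625 [array([474.4, 137.2]), np.float64(24.8)]
spk 30.75 [array([495.6, 119. ]), np.float64(10.9)]
cup (array([603.7, 190.7]), array([42.3, 41.7]), 0.5)
handle (array([435.7, -11.3]), array([75.8, 22.4]), 4.599999999999994)
[[-0.938  0.347 -0.001]
 [ 0.347  0.938 -0.002]
 [ 0.    -0.002 -1.   ]]
```

```bash
cat > go.py <<'E'
import sys
from h import *
from workcell import bot
x,y,z,phi=map(float,sys.argv[1:5])
s=bot.read_state();Rm=R.from_rotvec(s["tcp_rot"]).as_matrix()
p=np.array([x,y,z])-s["tool_pos"]*1000
def tgt(f):
    f=np.radians(f);Y=np.array([np.cos(f),np.sin(f),0]);Z=np.array([0,0,-1.]);return np.stack([np.cross(Y,Z),Y,Z],1)
c=[R.from_matrix(Rm.T@tgt(phi+k)).as_rotvec() for k in(0,180)]
w=min(c,key=np.linalg.norm)
print("t",round(s["time"],2),"pos",(s["tool_pos"]*1000).round(1),"phi",round(np.degrees(np.arctan2(Rm[1,1],Rm[0,1])),1),"q",np.round(s["q"],2),"F",s["wrist_force"].round(1),"w",round(s["width"],3))
print("shift now",(Rm.T@p).round(1),"turn",w.round(3),"shift after turn",((Rm@R.from_rotvec(w).as_matrix()).T@p).round(1))
E
python3 go.py 472 138 200 67
```

```text
t 0.15 pos [234.3 632.4 230.2] phi 69.7 q [ 1.18  0.26  1.61 -0.    1.27 -0.04] F [ 0.   0.5 -0.1] w 1.0
shift now [-394.7 -380.9   30.9] turn [-0.002 -0.     0.047] shift after turn [-412.  -362.2   30.2]
```

Call:
servo_tool(targets="0 0 0 -26 -25 2 45; 0 0 0 -26 -25 2 45; 0 0 0 -26 -25 2 45; 0 0 0 -26 -25 2 45; 0 0 0 -26 -25 2 45; 0 0 0 -26 -25 2 45; 0 0 0 -26 -25 2 45; 0 0 0 -26 -25 2 45", newtons=30)

```text
time: 0.82
tool_pos: [0.3597, 0.3683, 0.2092]
tcp_rot: [-0.535, -3.092, 0.004]
wrist_force: [0.8, 0.2, 0.5]
width: 0.527
```

```bash
python3 go.py 472 138 200 67
```

```text
t 0.82 pos [359.7 368.3 209.2] phi 70.4 q [ 0.75 -0.02  1.96  0.    1.2  -0.48] F [0.8 0.2 0.5] w 0.527
shift now [-183.2 -179.1    9.3] turn [-0.003 -0.003  0.058] shift after turn [-193.3 -168.1    9.2]
```

Call:
servo_tool(targets="0 0 0.01 -26 -25 1 45; 0 0 0.01 -26 -25 1 45; 0 0 0.01 -26 -25 1 45; 0 0 0.01 -26 -25 1 45; 0 0 0.01 -26 -25 1 45; 0 0 0.01 -26 -25 1 45; 0 0 0 -26 -20 1 45; 0 0 0 -4 0 0 45")

```text
time: 1.48
tool_pos: [0.4733, 0.1244, 0.2002]
tcp_rot: [-0.637, -3.074, 0.009]
wrist_force: [-0.2, 0.4, 0.7]
width: 0.525
```

```bash
python3 go.py 472.3 138.5 77 67; python3 - <<'E'
from workcell import bot, read_camera
import cv2,pickle
s=bot.read_state();c=read_camera("wrist");pickle.dump((s,c),open("w1.pkl","wb"));cv2.imwrite("pics/w1.png",c["image"][:,:,::-1])
E
```

```text
t 1.48 pos [473.3 124.4 200.2] phi 66.6 q [ 0.21 -0.07  2.02 -0.    1.19 -0.95] F [-0.2  0.4  0.7] w 0.525
shift now [  6.3  13.3 123.1] turn [-0.006 -0.002 -0.007] shift after turn [  6.4  12.6 123.2]
```

View pics/w1.png

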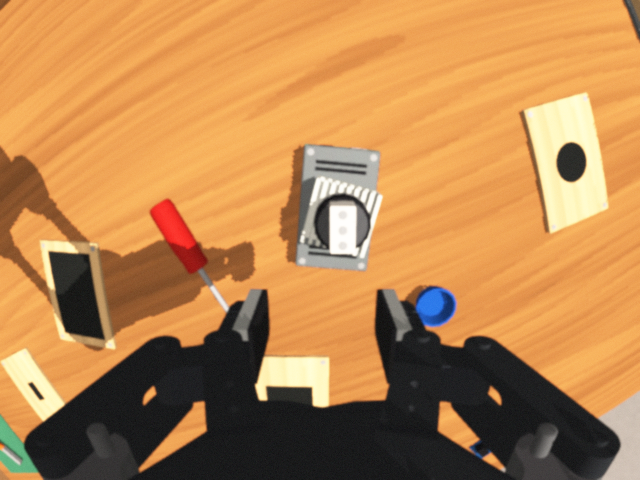

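```bash
python3 - <<'E'
from h import *
s,c=pickle.load(open("w1.pkl","rb"));T=Tt(s)
b=sub(c["image"],lambda I:I.min(2)>190,(326,195,360,258))
for k,a in b[:2]: print(a,rect(plane(c,k,.094,T)),k.min(0),k.max(0))
b=sub(c["image"],lambda I:I.max(2)<75,(300,185,385,258))
for k,a in b[:2]: print(a,rect(plane(c,k,.072,T)),k.min(0),k.max(0))
x=c["image"][130:290,270:400,::-1];cv2.imwrite("pics/w1z.png",cv2.resize(x,None,fx=3.7,fy=3.7,interpolation=cv2.INTER_CUBIC))
E
```

```text
1264.71875 (array([473.7, 141. ]), array([35.8, 20.2]), -23.099999999999994) [329.375 205.125] [358.125 255.125]
6.15625 (array([454.3, 158. ]), array([3.1, 1.4]), 67.1) [353.875 194.625] [358.375 196.625]
667.40625 (array([469. , 140.5]), array([42.3, 35.7]), -88.80000000000001) [314.125 193.625] [369.125 248.375]
19.21875 (array([482. , 115.3]), array([9.4, 2.3]), 64.9) [309.375 244.625] [321.625 247.625]
```

View pics/w1z.png

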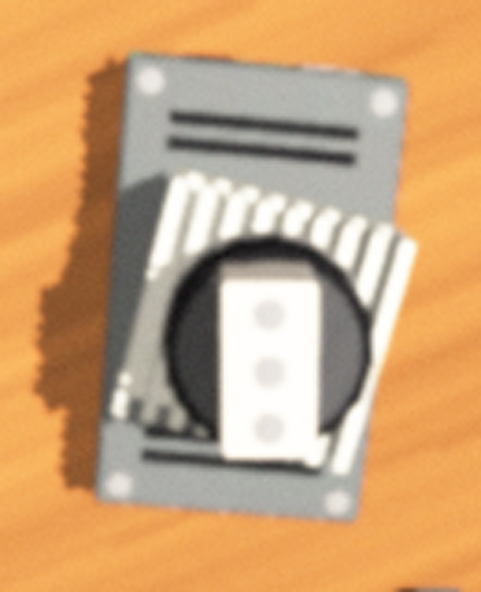

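Call:
servo_tool(targets="0 0 -0.007 6 14 15 40; 0 0 0 0 0 25 40; 0 0 0 0 0 25 40; 0 0 0 0 0 20 40; 0 0 0 0 0 15 40; 0 0 0 0 0 5 40")

```text
time: 2.03
tool_pos: [0.4741, 0.1456, 0.0943]
tcp_rot: [0.63, 3.077, 0.002]
wrist_force: [-0.2, 0.1, 0.6]
width: 0.466
```

```bash
python3 go.py 473 139.5 76 67
```

```text
t 2.03 pos [474.1 145.6  94.3] phi 66.8 q [ 0.25  0.06  2.12  0.    0.97 -0.92] F [-0.2  0.1  0.6] w 0.466
shift now [-1.3 -6.1 18.3] turn [ 0.001  0.001 -0.003] shift after turn [-1.3 -6.  18.3]
```

Call:
servo_tool(targets="0 0 0 -1 -6 3 40; 0 0 0 0 0 8 40; 0 0 0 0 0 5 40; 0 0 0 0 0 0 40")

```text
time: 2.37
tool_pos: [0.471, 0.1414, 0.0768]
tcp_rot: [-0.626, -3.077, -0.002]
wrist_force: [-0.1, 0.2, -0.3]
width: 0.466
```

```bash
python3 go.py 473 139.5 76 67
```

```text
t 2.37 pos [471.  141.4  76.8] phi 67.0 q [ 0.24  0.07  2.14  0.    0.93 -0.93] F [-0.1  0.2 -0.3] w 0.466
shift now [-2.6 -1.   0.8] turn [ 0.001 -0.001  0.   ] shift after turn [-2.6 -1.   0.8]
```

Call:
servo_tool(targets="0 0 0 -3 -1 1 25; 0 0 0 0 0 0 14; 0 0 0 0 0 0 10; 0 0 0 0 0 0 10; 0 0 0 0 0 0 10", newtons=25)

```text
time: 2.78
tool_pos: [0.4762, 0.1396, 0.0785]
tcp_rot: [0.626, 3.075, 0.005]
wrist_force: [0.6, 0.0, -0.4]
width: 0.199
```

```bash
python3 go.py 473 139.5 76 67; cat > snap.py <<'E'
import sys
from h import *
from workcell import bot, read_camera
n,out=sys.argv[1:3];s=bot.read_state();c=read_camera(n);pickle.dump((s,c),open(out+".pkl","wb"))
im=c["image"][:,:,::-1]
if len(sys.argv)>3:
    x0,y0,x1,y1=map(int,sys.argv[3:7]);f=min(800/(x1-x0),600/(y1-y0));im=cv2.resize(im[y0:y1,x0:x1],None,fx=f,fy=f,interpolation=cv2.INTER_CUBIC)
cv2.imwrite(f"pics/{out}.png",im)
E
python3 snap.py side s1 300 200 440 305
```

```text
t 2.78 pos [476.2 139.6  78.5] phi 67.0 q [ 0.23  0.07  2.13  0.    0.93 -0.94] F [ 0.6  0.  -0.4] w 0.199
shift now [ 2.9 -1.3  2.5] turn [ 0.004  0.003 -0.   ] shift after turn [ 2.9 -1.3  2.5]
```

View pics/s1.png

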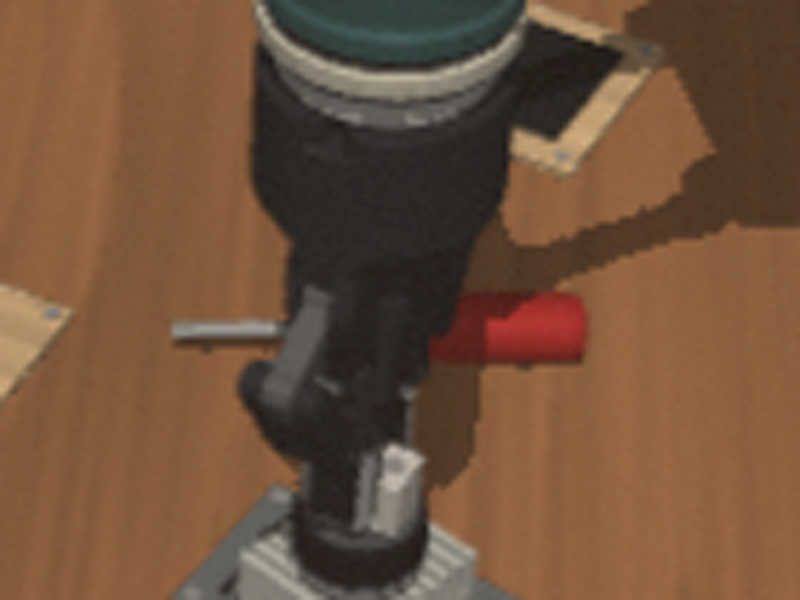

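Call:
servo_tool(targets="0 0 0 0 0 -8 10; 0 0 0 0 0 -15 10; 0 0 0 0 0 -25 10; 0 0 0 0 -10 -25 10; 0 0 -0.03 0 -25 -15 10; 0 0 -0.03 0 -35 0 10; 0 0 -0.03 0 -38 0 10; 0 0 -0.03 0 -38 0 10")

```text
time: 3.5
tool_pos: [0.4271, 0.0034, 0.1757]
tcp_rot: [0.416, 3.104, 0.008]
wrist_force: [-0.1, -0.7, -0.1]
width: 0.203
```

```bash
python3 go.py 546.3 -387 40 91; python3 snap.py side s2
```

```text
t 3.5 pos [427.1   3.4 175.7] phi 74.7 q [-0.05 -0.18  2.17  0.    1.14 -1.36] F [-0.1 -0.7 -0.1] w 0.203
shift now [-216.6 -346.1  135.6] turn [ 0.005  0.01  -0.284] shift after turn [-112.3 -392.5  135.7]
```

View pics/s2.png

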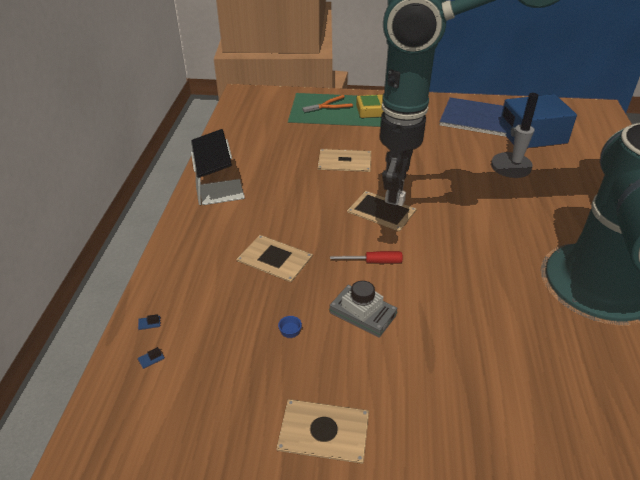

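Call:
servo_tool(targets="0 0 -0.04 -22 -34 0 10; 0 0 -0.04 -20 -35 0 10; 0 0 -0.04 -19 -35 0 10; 0 0 -0.04 -17 -36 0 10; 0 0 -0.04 -16 -36 0 10; 0 0 -0.04 -14 -36 0 10; 0 0 -0.03 -13 -36 0 10; 0 0 0 -10 -36 0 10")

```text
time: 4.22
tool_pos: [0.5185, -0.3068, 0.1829]
tcp_rot: [-0.024, 3.126, -0.001]
wrist_force: [0.8, 0.2, 0.1]
width: 0.199
```

```bash
python3 go.py 546.3 -387 40 91
```

```text
t 4.22 pos [ 518.5 -306.8  182.9] phi 90.9 q [-0.58  0.15  1.83  0.01  1.15 -2.17] F [0.8 0.2 0.1] w 0.199
shift now [-24.2 -80.5 143.3] turn [-0.001  0.016 -0.002] shift after turn [-26.4 -80.7 142.9]
```

Call:
servo_tool(targets="0 0.01 0 -10 -34 10 10; 0 0.005 0 -10 -30 25 10; 0 0 0 -4 -12 30 10; 0 0 0 0 0 25 10; 0 0 0 0 0 18 10; 0 0 0 0 0 5 10; 0 0 0 0 0 0 10")

```text
time: 4.8
tool_pos: [0.5512, -0.4002, 0.0724]
tcp_rot: [-0.007, 3.131, -0.017]
wrist_force: [0.7, 0.1, -0.4]
width: 0.2
```

```bash
python3 go.py 546.3 -387 40 91;python3 snap.py wrist w2
```

```text
t 4.8 pos [ 551.2 -400.2   72.4] phi 90.3 q [-0.66  0.4   1.74 -0.    0.99 -2.24] F [ 0.7  0.1 -0.4] w 0.2
shift now [ 5.1 13.5 32.2] turn [-0.011  0.011 -0.013] shift after turn [ 4.6 13.2 32.4]
```

View pics/w2.png

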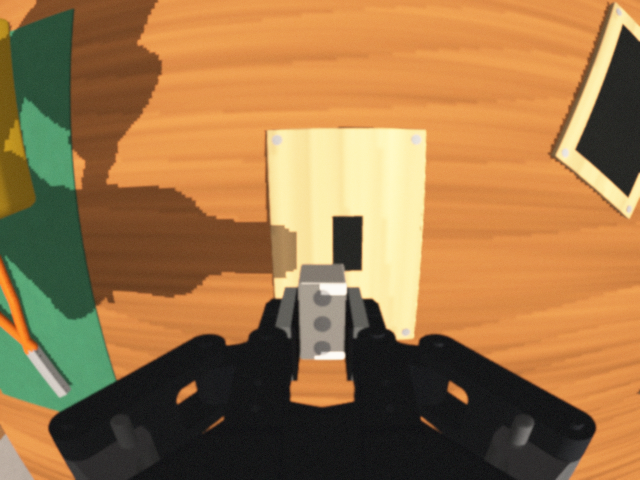

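```bash
python3 - <<'E'
from h import *
s,c=pickle.load(open("w2.pkl","rb"));T=Tt(s)
P=plane(c,[(301,283),(346,283),(345,358),(303,358)],s["tool_pos"][2]+.0155,T)
print("term",P.round(4).tolist(),rect(P)); L=(P-T[:3,3])@T[:3,:3]*1000; print(L.mean(0).round(1),L.round(1).tolist())
b=sub(c["image"],lambda I:I.max(2)<70,(325,205,370,264))
print(rect(plane(c,b[0][0],.006,T)))
E
```

```text
term [[0.5337, -0.407, 0.0879], [0.5336, -0.3905, 0.0879], [0.567, -0.3898, 0.0879], [0.5672, -0.4069, 0.0879]] (array([ 550.3, -398.5]), array([33.4, 17. ]), 0.5999999999999943)
[  0.6   1.5 -15.5] [[17.3, -7.0, -15.6], [17.4, 9.6, -15.8], [-16.0, 10.1, -15.4], [-16.1, -6.9, -15.3]]
(array([ 541.7, -385.5]), array([28.4, 16. ]), 1.0999999999999943)
```

Call:
servo_tool(targets="-0.006 0.006 -0.01 6 13 5 10; -0.005 0.005 0 0 0 18 10; 0 0 0 0 0 10 10; 0 0 0 0 0 0 10; 0 0 0 0 0 0 10")

```text
time: 5.27
tool_pos: [0.5497, -0.3885, 0.0454]
tcp_rot: [-0.026, 3.134, -0.01]
wrist_force: [-0.0, -0.6, 0.3]
width: 0.199
```

```bash
python3 go.py 545 -387.5 13 91
```

```text
t 5.27 pos [ 549.7 -388.5   45.4] phi 90.9 q [-0.65  0.42  1.77 -0.    0.95 -2.24] F [-0.  -0.6  0.3] w 0.199
shift now [ 4.9  1.3 32.3] turn [-0.006  0.008 -0.001] shift after turn [ 4.6  1.1 32.4]
```

Call:
servo_tool(targets="-0.005 0.007 0 4 1 14 10; 0 0 0 0 0 10 10; 0 0 0 0 0 4 10; 0 0 0 0 0 0 10")

```text
time: 5.6
tool_pos: [0.547, -0.389, 0.0169]
tcp_rot: [-0.026, 3.138, -0.005]
wrist_force: [-0.1, 0.2, -0.9]
width: 0.2
```

```bash
python3 go.py 545 -387.5 13 91
```

```text
t 5.6 pos [ 547.  -389.    16.9] phi 90.9 q [-0.65  0.45  1.78 -0.    0.91 -2.24] F [-0.1  0.2 -0.9] w 0.2
shift now [2.  1.5 3.9] turn [-0.003  0.003 -0.001] shift after turn [2.  1.5 3.9]
```

Call:
servo_tool(targets="0 0 0 2 1.5 2 10; 0 0 0 0 0 2 10; 0 0 0 0 0 1 10; 0 0 0 0 0 0 10")

```text
time: 5.93
tool_pos: [0.5447, -0.3876, 0.0109]
tcp_rot: [-0.025, 3.139, -0.005]
wrist_force: [-0.2, 0.3, -0.8]
width: 0.202
```

```bash
python3 go.py 545 -387.5 13 91
```

```text
t 5.93 pos [ 544.7 -387.6   10.9] phi 90.9 q [-0.66  0.45  1.79 -0.    0.89 -2.24] F [-0.2  0.3 -0.8] w 0.202
shift now [-0.4  0.1 -2.1] turn [-0.003  0.003 -0.002] shift after turn [-0.4  0.1 -2.1]
```

Call:
servo_tool(targets="0 0 0 0 0 1.5 10; 0 0 0 0 0 0.5 10")

```text
time: 6.1
tool_pos: [0.5451, -0.388, 0.0111]
tcp_rot: [-0.025, 3.138, -0.006]
wrist_force: [-0.1, 0.3, -0.5]
width: 0.204
```

```bash
python3 go.py 545 -387.5 13 91; python3 snap.py side s3 300 100 400 175
```

```text
t 6.1 pos [ 545.1 -388.    11.1] phi 90.9 q [-0.66  0.45  1.79 -0.    0.89 -2.24] F [-0.1  0.3 -0.5] w 0.204
shift now [ 0.1  0.5 -1.9] turn [-0.004  0.003 -0.002] shift after turn [ 0.1  0.5 -1.9]
```

View pics/s3.png

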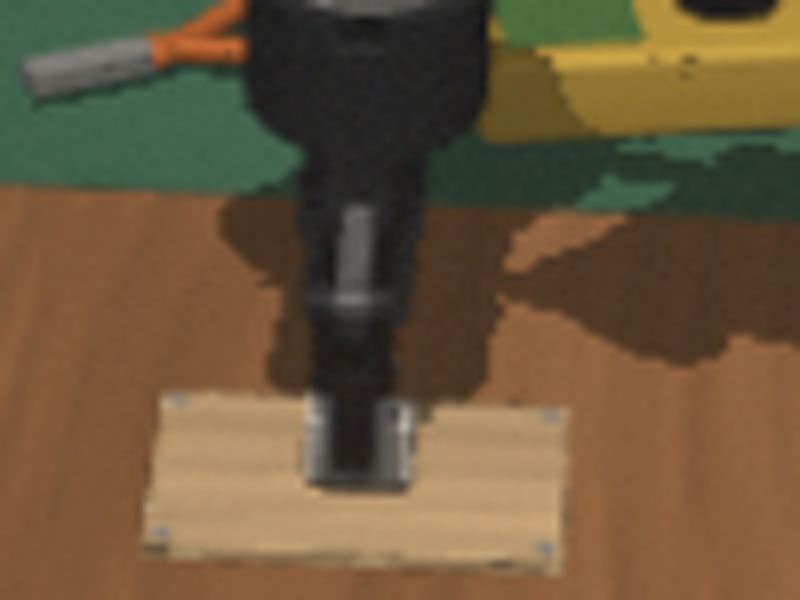

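Call:
servo_tool(targets="0 0 0 0 0 1.5 10; 0 0 0 0 0 1.5 10")

```text
time: 6.32
tool_pos: [0.5454, -0.3882, 0.0108]
tcp_rot: [-0.025, 3.138, -0.006]
wrist_force: [-4.6, 3.5, 12.0]
width: 0.205
```

Call:
servo_tool(targets="0 0 0 0 0 -0.5 22; 0 0 0 0 0 0 26; 0 0 0 0 0 0 32; 0 0 0 0 0 -3 36; 0 0 0 0 0 -10 36; 0 0 0 0 0 -20 36; 0 0 0 0 0 -30 40; 0 0 0 0 0 -30 50")

```text
time: 6.98
tool_pos: [0.5398, -0.3838, 0.099]
tcp_rot: [0.025, -3.132, -0.01]
wrist_force: [0.2, -1.0, 0.1]
width: 0.579
```

```bash
python3 go.py 474 138 150 67; python3 snap.py side s4 300 100 400 175;python3 snap.py wrist w4
```

```text
t 6.98 pos [ 539.8 -383.8   99. ] phi 90.9 q [-0.66  0.35  1.74 -0.    1.06 -2.24] F [ 0.2 -1.   0.1] w 0.579
shift now [ 58.  523.1 -47.1] turn [ 0.004 -0.011  0.417] shift after turn [264.5 454.6 -51. ]
```

View pics/s4.png

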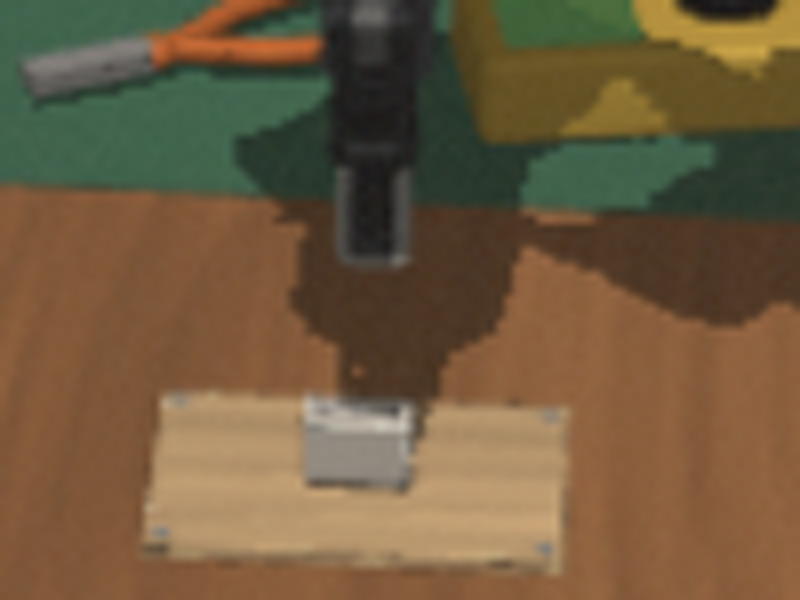

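View pics/w4.png

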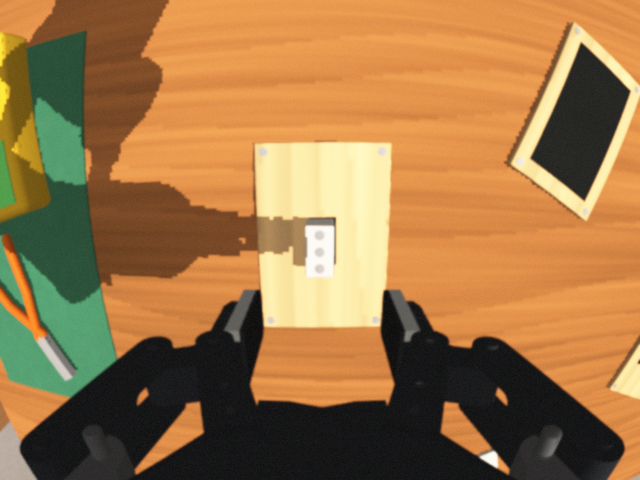

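```bash
python3 - <<'E'
from h import *
s,c=pickle.load(open("w4.pkl","rb"));T=Tt(s)
b=sub(c["image"],lambda I:(I.min(2)>150)&(I.max(2)-I.min(2)<30),(295,205,345,285))
print(rect(plane(c,b[0][0],.028,T)),b[0][0].min(0),b[0][0].max(0))
b=sub(c["image"],lambda I:I.max(2)<70,(295,205,345,285))
print(rect(plane(c,b[0][0],.006,T)),b[0][0].min(0),b[0][0].max(0))
b=sub(c["image"],lambda I:(I[...,0]>140)&(I[...,1]>150),(245,130,400,290))
print(rect(plane(c,b[0][0],.006,T)))
P=plane(c,[(263,152),(382,152),(375,320),(271,320)],.006,T);print(P.round(4).tolist(),P.mean(0))
E
```

```text
(array([ 543.8, -387.2]), array([34. , 17.7]), 0.7000000000000028) [305.375 224.625] [333.875 276.375]Traceback (most recent call last):
  File "<stdin>", line 6, in <module>
IndexError: list index out of range
```

Call:
servo_tool(targets="0 0 0.05 4 30 -15 60; 0 0 0.05 6 36 -15 60; 0 0 0.05 8 38 -15 60; 0 0 0.05 10 38 -5 60; 0 0 0.05 12 38 0 60; 0 0 0.05 14 37 0 60; 0 0 0.05 16 36 0 60; 0 0 0.05 18 36 0 60")

```text
time: 7.75
tool_pos: [0.5093, -0.0841, 0.1604]
tcp_rot: [0.645, 3.061, -0.009]
wrist_force: [-0.3, 0.1, 0.7]
width: 0.699
```

```bash
python3 go.py 474 138 150 67
```

```text
t 7.75 pos [509.3 -84.1 160.4] phi 66.2 q [-0.21  0.01  2.03 -0.01  1.09 -1.36] F [-0.3  0.1  0.7] w 0.699
shift now [122. 189.   8.] turn [-0.003  0.015 -0.014] shift after turn [119.3 190.7  10.4]
```

Call:
servo_tool(targets="0 0.01 0 22 34 0 60; 0 0.005 0 22 34 0 60; 0 0 0 22 34 0 60; 0 0 0 22 34 0 60; 0 0 0 17 27 0 60; 0 0 0 7 10 0 60; 0 0 0 0 0 0 60")

```text
time: 8.33
tool_pos: [0.4719, 0.1329, 0.1613]
tcp_rot: [0.643, 3.073, 0.002]
wrist_force: [-0.3, -0.3, 0.0]
width: 0.703
```

```bash
python3 go.py 474 138 55 67; python3 snap.py wrist w5; python3 - <<'E'
from h import *
s,c=pickle.load(open("w5.pkl","rb"));x=c["image"][80:330,220:440,::-1];cv2.imwrite("pics/w5z.png",cv2.resize(x,None,fx=2.4,fy=2.4,interpolation=cv2.INTER_CUBIC))
E
```

```text
t 8.33 pos [471.9 132.9 161.3] phi 66.4 q [ 0.22 -0.03  2.07  0.    1.1  -0.94] F [-0.3 -0.3  0. ] w 0.703
shift now [  0.3   5.3 106.3] turn [ 0.002  0.001 -0.011] shift after turn [1.000e-01 5.500e+00 1.063e+02]
```

View pics/w5z.png

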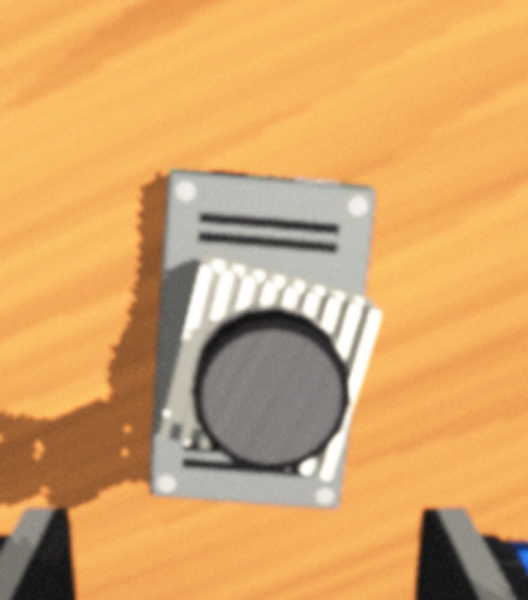

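```bash
python3 - <<'E'
from h import *
s,c=pickle.load(open("w5.pkl","rb"));T=Tt(s)
def q(p,z):
    P=plane(c,np.array(p)/2.4+[220,80],z,T);print((P*1000).round(1).tolist(),rect(P))
q([(195,390),(350,390)],.072);q([(271,467),(272,322)],.072)
q([(203,260),(383,310),(330,480),(155,430)],.050)
q([(170,170),(375,187),(340,508),(150,493)],.024)
E
```

```text
[[464.8, 122.5, 72.0], [481.7, 161.0, 72.0]] (array([473.2, 141.7]), array([42.1,  0. ]), 66.4)
[[493.6, 132.5, 72.0], [455.9, 148.9, 72.0]] (array([474.7, 140.7]), array([41.1,  0. ]), -23.5)
[[435.8, 136.8, 50.0], [470.0, 178.9, 50.0], [513.1, 144.7, 50.0], [476.8, 102.4, 50.0]] (array([474.2, 140.4]), array([55.6, 55. ]), 50.900000000000006)
[[408.5, 136.5, 24.0], [438.8, 193.1, 24.0], [535.0, 142.3, 24.0], [503.8, 85.0, 24.0]] (array([471.6, 139.4]), array([108.8,  65.2]), -28.400000000000006)
```

Call:
servo_tool(targets="0 0 0 0 6 15 66; 0 0 0 0 0 25 66; 0 0 0 0 0 25 66; 0 0 0 0 0 15 66; 0 0 0 0 0 0 66; 0 0 0 0 0 0 66")

```text
time: 8.88
tool_pos: [0.4786, 0.1325, 0.0812]
tcp_rot: [0.645, 3.066, 0.001]
wrist_force: [0.5, 0.1, 0.4]
width: 0.769
```

```bash
python3 go.py 474 140 53 67
```

```text
t 8.88 pos [478.6 132.5  81.2] phi 66.2 q [ 0.22  0.07  2.13 -0.    0.93 -0.93] F [0.5 0.1 0.4] w 0.769
shift now [ 7.5  4.9 28.2] turn [ 0.002  0.008 -0.013] shift after turn [ 7.2  5.1 28.2]
```

Call:
servo_tool(targets="0 0.006 0 7 5 6 66; 0 0 0 0 0 10 66; 0 0 0 0 0 8 66; 0 0 0 0 0 2 66; 0 0 0 0 0 0 66")

```text
time: 9.3
tool_pos: [0.4771, 0.1392, 0.0563]
tcp_rot: [0.65, 3.066, 0.006]
wrist_force: [-0.1, -0.4, -0.5]
width: 0.769
```

```bash
python3 go.py 474 140 53 67
```

```text
t 9.3 pos [477.1 139.2  56.3] phi 66.1 q [ 0.23  0.11  2.15  0.    0.88 -0.92] F [-0.1 -0.4 -0.5] w 0.769
shift now [ 3.2 -0.5  3.3] turn [ 0.005  0.007 -0.016] shift after turn [ 3.2 -0.4  3.3]
```

Call:
servo_tool(targets="0 0.005 0 4 0 4 66; 0 0 0 0 0 1 55; 0 0 0 0 0 0 40; 0 0 0 0 0 0 36; 0 0 0 0 0 0 36; 0 0 0 0 0 0 36; 0 0 0 0 0 0 36", newtons=30)

```text
time: 9.88
tool_pos: [0.4742, 0.1415, 0.052]
tcp_rot: [0.65, 3.069, 0.01]
wrist_force: [0.5, -0.1, -0.4]
width: 0.503
```

```bash
python3 go.py 474 140 53 67;python3 snap.py side s5 300 200 440 305
```

```text
t 9.88 pos [474.2 141.5  52. ] phi 66.1 q [ 0.24  0.11  2.15  0.    0.88 -0.92] F [ 0.5 -0.1 -0.4] w 0.503
shift now [-0.4 -1.5 -1. ] turn [ 0.007  0.003 -0.016] shift after turn [-0.4 -1.5 -1. ]
```

View pics/s5.png

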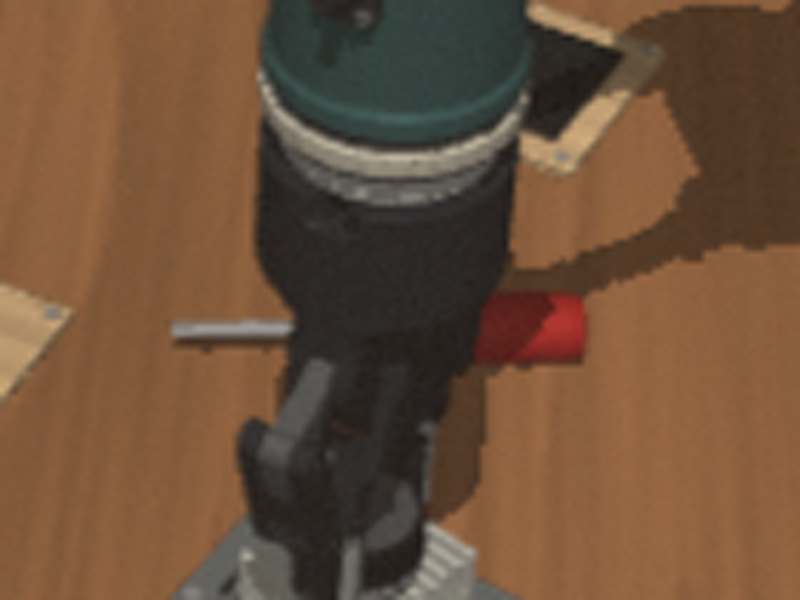

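Call:
servo_tool(targets="0 0 0 0 0 -8 36; 0 0 0 0 0 -20 36; 0 0 0 0 0 -25 36; 0 0 0 4 15 -20 36; 0 0 0 8 28 -5 36; 0 0 0 8 32 0 36; 0 0 0 8 32 0 36; 0 0 0 8 32 0 36")

```text
time: 10.6
tool_pos: [0.4963, 0.2817, 0.1376]
tcp_rot: [0.663, 3.068, 0.006]
wrist_force: [0.7, -0.7, 0.4]
width: 0.501
```

```bash
python3 go.py 521.8 388.8 60 67
```

```text
t 10.6 pos [496.3 281.7 137.6] phi 65.6 q [ 0.47  0.14  1.93  0.    1.06 -0.67] F [ 0.7 -0.7  0.4] w 0.501
shift now [ 21.2 107.7  78. ] turn [ 0.005  0.002 -0.025] shift after turn [ 18.4 108.5  77.6]
```

Call:
servo_tool(targets="0.003 0 0 7 32 0 36; 0 0 0 6 30 5 36; 0 0 0 4 18 20 36; 0 0 0 0 0 20 36; 0 0 0 0 0 15 36; 0 0 0 0 0 5 36; 0 0 0 0 0 0 36")

```text
time: 11.18
tool_pos: [0.5187, 0.3772, 0.0786]
tcp_rot: [0.651, 3.062, 0.019]
wrist_force: [-0.1, -0.3, -0.2]
width: 0.505
```

```bash
python3 go.py 521.8 388.8 10 67; python3 snap.py wrist w6
```

```text
t 11.18 pos [518.7 377.2  78.6] phi 66.0 q [ 0.59  0.32  1.83  0.    0.98 -0.56] F [-0.1 -0.3 -0.2] w 0.505
shift now [ 2.5 10.9 68.7] turn [ 0.014  0.008 -0.018] shift after turn [ 1.7 11.9 68.6]
```

View pics/w6.png

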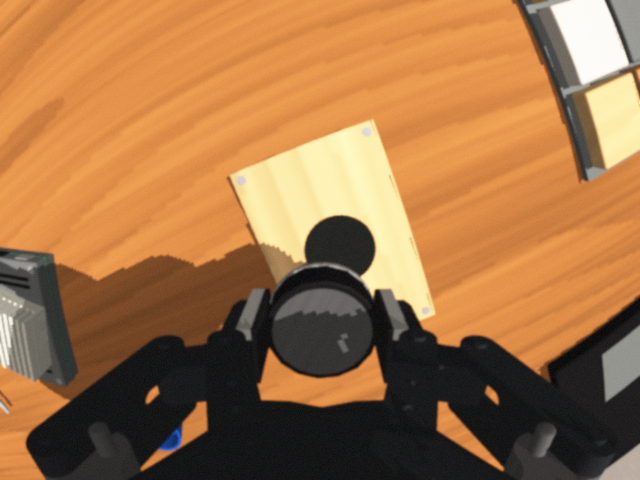

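```bash
python3 - <<'E'
from h import *
s,c=pickle.load(open("w6.pkl","rb"));T=Tt(s)
P=plane(c,[(271,330),(374,330),(323,377),(323,284)],s["tool_pos"][2]+.020,T)
L=(P-T[:3,3])@T[:3,:3]*1000; print(L.round(1).tolist())
P=plane(c,[(305,247),(376,247),(341,215)],.006,T);print(P.round(4))
E
```

```text
[[0.1, -18.4, -20.3], [-0.2, 20.6, -19.7], [-22.2, 1.3, -19.8], [19.1, 1.2, -20.1]]
[[0.5117 0.3711 0.006 ]
 [0.5294 0.4105 0.006 ]
 [0.5024 0.3988 0.006 ]]
```

Call:
servo_tool(targets="0.007 0.004 0 3 12 10 36; 0.006 0.004 0 0 0 20 36; 0 0 0 0 0 20 36; 0 0 0 0 0 8 36; 0 0 0 0 0 0 36; 0 0 0 0 0 0 36")

```text
time: 11.73
tool_pos: [0.5246, 0.3883, 0.0238]
tcp_rot: [0.656, 3.067, 0.007]
wrist_force: [0.0, 0.3, 0.2]
width: 0.504
```

```bash
python3 go.py 520.5 388.7 9 66
```

```text
t 11.73 pos [524.6 388.3  23.8] phi 65.8 q [ 0.6   0.41  1.82 -0.    0.9  -0.55] F [0.  0.3 0.2] w 0.504
shift now [ 4.  -1.4 14.7] turn [ 0.006  0.004 -0.003] shift after turn [ 3.9 -1.3 14.8]
```

Call:
servo_tool(targets="0.005 0.004 0 4 -1 5 36; 0 0 0 0 0 6 36; 0 0 0 0 0 3 36; 0 0 0 0 0 0 36")

```text
time: 12.07
tool_pos: [0.5216, 0.3889, 0.0112]
tcp_rot: [0.659, 3.07, 0.004]
wrist_force: [0.2, -0.0, -0.4]
width: 0.502
```

```bash
python3 go.py 520.5 388.7 9 66
```

```text
t 12.07 pos [521.6 388.9  11.2] phi 65.8 q [ 0.6   0.43  1.83  0.    0.88 -0.55] F [ 0.2 -0.  -0.4] w 0.502
shift now [ 0.9 -0.6  2.2] turn [ 0.003  0.001 -0.004] shift after turn [ 0.9 -0.6  2.2]
```

Call:
servo_tool(targets="0 0 0 1 0 2 36; 0 0 0 0 0 2 36")

```text
time: 12.23
tool_pos: [0.5212, 0.3898, 0.0079]
tcp_rot: [0.658, 3.069, 0.006]
wrist_force: [1.1, -0.0, -1.0]
width: 0.501
```

Call:
servo_tool(targets="0 0 0 0 0 1.5 36; 0 0 0 0 0 1 36")

```text
time: 12.4
tool_pos: [0.5213, 0.3898, 0.0076]
tcp_rot: [0.658, 3.069, 0.005]
wrist_force: [-2.6, -2.8, 5.3]
width: 0.504
```

Contact felt at 5 N; release.

Call:
servo_tool(targets="0 0 0 0 0 0 47; 0 0 0 0 0 0 52; 0 0 0 0 0 0 60; 0 0 0 0 0 -5 66; 0 0 0 0 0 -15 66; 0 0 0 0 0 -25 66; 0 0 0 0 0 -35 66; 0 0 0 0 -10 -35 66")

```text
time: 13.07
tool_pos: [0.5116, 0.3777, 0.1168]
tcp_rot: [-0.655, -3.063, 0.014]
wrist_force: [0.7, -0.0, 0.4]
width: 0.775
```

```bash
python3 go.py 474.2 140.2 150 52; python3 snap.py wrist w7; python3 - <<'E'
from h import *
s,c=pickle.load(open("w7.pkl","rb"));T=Tt(s)
x=c["image"][120:400,200:440,::-1];cv2.imwrite("pics/w7z.png",cv2.resize(x,None,fx=2,fy=2,interpolation=cv2.INTER_CUBIC))
E
```

```text
t 13.07 pos [511.6 377.7 116.8] phi 65.8 q [ 0.6   0.29  1.79  0.    1.07 -0.55] F [ 0.7 -0.   0.4] w 0.775
shift now [ -62.8 -232.4  -31.2] turn [-0.011 -0.006  0.242] shift after turn [-116.7 -210.2  -33.2]
```

View pics/w7z.png

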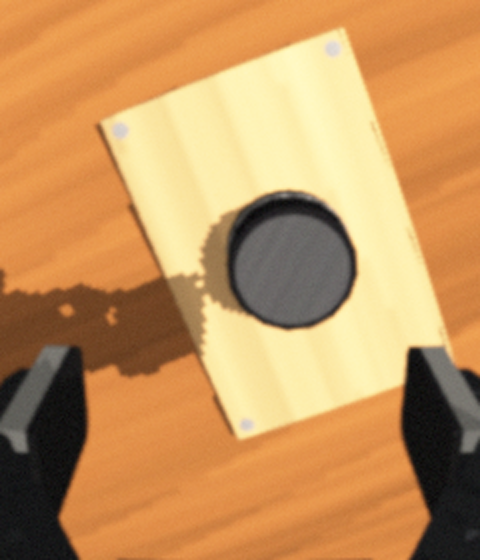

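Call:
servo_tool(targets="-0.005 -0.003 0.04 -9 -32 -10 76; -0.005 -0.003 0.04 -9 -32 -10 76; 0 0 0.04 -12 -35 -8 76; 0 0 0.04 -14 -34 0 76; 0 0 0.04 -15 -34 0 76; 0 0 0.03 -16 -33 0 76; 0 0 0 -10 -15 0 76; 0 0 0 0 0 0 76")

```text
time: 13.78
tool_pos: [0.481, 0.1451, 0.1617]
tcp_rot: [1.008, 2.953, 0.032]
wrist_force: [0.2, 0.7, -0.1]
width: 0.889
```

```bash
python3 go.py 474.2 140.2 26 51.5
```

```text
t 13.78 pos [481.  145.1 161.7] phi 52.3 q [ 0.24 -0.03  2.06  0.01  1.08 -0.68] F [ 0.2  0.7 -0.1] w 0.889
shift now [  4.2 -11.6 135.4] turn [0.027 0.014 0.014] shift after turn [  2.3  -8.  135.7]
```

Call:
servo_tool(targets="0.013 0.007 0.007 2 -8 0 80; 0.013 0.007 0.007 0 0 0 80; 0 0 0 0 0 0 80")

```text
time: 14.03
tool_pos: [0.4743, 0.1397, 0.1625]
tcp_rot: [-1.042, -2.963, -0.001]
wrist_force: [0.4, 0.1, 0.0]
width: 0.94
```

```bash
python3 go.py 474.2 140.2 26 51.5;  python3 snap.py wrist w8; python3 - <<'E'
from h import *
s,c=pickle.load(open("w8.pkl","rb"));T=Tt(s)
x=c["image"][80:330,220:440,::-1];cv2.imwrite("pics/w8z.png",cv2.resize(x,None,fx=2.4,fy=2.4,interpolation=cv2.INTER_CUBIC))
E
```

```text
t 14.03 pos [474.3 139.7 162.5] phi 51.3 q [ 0.24 -0.02  2.06  0.    1.11 -0.66] F [0.4 0.1 0. ] w 0.94
shift now [  0.3   0.2 136.5] turn [ 0.001 -0.001 -0.004] shift after turn [  0.4   0.3 136.5]
```

View pics/w8z.png

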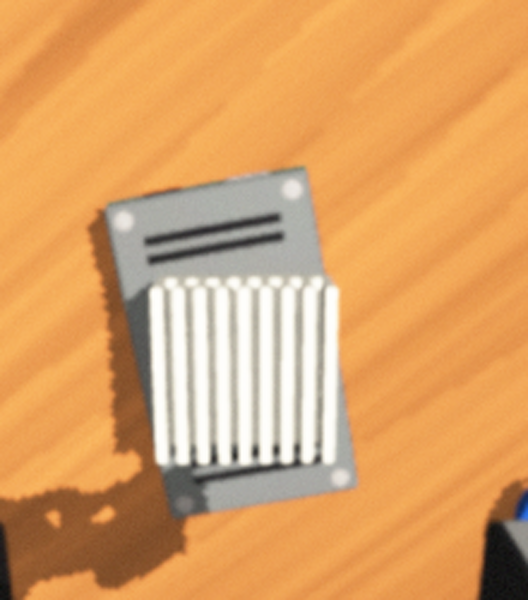

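```bash
python3 - <<'E'
from h import *
s,c=pickle.load(open("w8.pkl","rb"));T=Tt(s)
def q(p,z):
    P=plane(c,np.array(p)/2.4+[220,80],z,T);print((P*1000).round(1).tolist(),P.mean(0),rect(P))
q([(151,285),(339,287),(335,465),(157,465)],.050)
q([(106,206),(304,167),(357,488),(177,518)],.024)
E
```

```text
[[436.3, 136.5, 50.0], [470.9, 178.7, 50.0], [514.1, 144.5, 50.0], [479.9, 101.9, 50.0]] [0.47529355 0.14037061 0.05      ] (array([475.2, 140.5]), array([56. , 54.6]), -38.400000000000006)
[[409.3, 136.8, 24.0], [439.0, 192.9, 24.0], [535.2, 141.2, 24.0], [505.3, 86.1, 24.0]] [0.47220207 0.13925178 0.024     ] (array([472.1, 139.1]), array([109.2,  63.5]), -28.19999999999999)
```

Call:
servo_tool(targets="0 0 0 0 0 20 80; 0 0 0 0 0 30 80; 0 0 0 0 0 30 80; 0 0 0 0 0 25 80; 0 0 0 0 0 12 80; 0 0 0 0 0 0 80; 0 0 0 0 0 0 80")

```text
time: 14.67
tool_pos: [0.4797, 0.1496, 0.0431]
tcp_rot: [1.022, 2.966, 0.01]
wrist_force: [0.1, 0.7, 0.4]
width: 0.937
```

```bash
python3 go.py 475 140.3 26 51.5
```

```text
t 14.67 pos [479.7 149.6  43.1] phi 52.0 q [ 0.25  0.14  2.14  0.    0.86 -0.66] F [0.1 0.7 0.4] w 0.937
shift now [ -2.  -10.3  17. ] turn [0.007 0.002 0.008] shift after turn [ -2.1 -10.2  17.1]
```

Call:
servo_tool(targets="0.005 0 0.006 -2 -10 0 80; 0 0 0 0 0 5 80; 0 0 0 0 0 7 80; 0 0 0 0 0 3 80; 0 0 0 0 0 0 80")

```text
time: 15.08
tool_pos: [0.4783, 0.1419, 0.0307]
tcp_rot: [1.027, 2.96, 0.008]
wrist_force: [0.1, 0.2, 0.1]
width: 0.933
```

```bash
python3 go.py 475 140.3 26 51.5
```

```text
t 15.08 pos [478.3 141.9  30.7] phi 51.7 q [ 0.24  0.15  2.16 -0.    0.83 -0.66] F [0.1 0.2 0.1] w 0.933
shift now [ 1.7 -3.3  4.7] turn [0.007 0.006 0.004] shift after turn [ 1.6 -3.3  4.7]
```

Call:
servo_tool(targets="0.005 0.004 0.003 2 -3 4 80; 0 0 0 0 0 1 68; 0 0 0 0 0 0 55; 0 0 0 0 0 0 46; 0 0 0 0 0 0 46; 0 0 0 0 0 0 46; 0 0 0 0 0 0 46", newtons=35)

```text
time: 15.67
tool_pos: [0.4756, 0.1406, 0.0264]
tcp_rot: [1.034, 2.962, 0.004]
wrist_force: [0.1, -1.6, -1.0]
width: 0.624
```

```bash
python3 go.py 475 140.3 26 51.5
```

```text
t 15.67 pos [475.6 140.6  26.4] phi 51.5 q [ 0.24  0.15  2.16 -0.    0.82 -0.66] F [ 0.1 -1.6 -1. ] w 0.624
shift now [ 0.3 -0.6  0.4] turn [ 0.004  0.003 -0.   ] shift after turn [ 0.3 -0.6  0.4]
```

Call:
servo_tool(targets="0 0 0 0 0 -8 46; 0 0 0 0 0 -20 46; 0 0 0 0 0 -28 46; 0 0 0 0 0 -25 46; 0 0 -0.04 -10 -6 -10 46; 0 0 -0.04 -20 -9 0 46; 0 0 -0.04 -28 -8 0 46; 0 0 -0.04 -33 -6 0 46")

```text
time: 16.33
tool_pos: [0.5287, 0.0673, 0.1228]
tcp_rot: [-0.774, -3.042, -0.001]
wrist_force: [0.4, 0.7, -1.0]
width: 0.624
```

```bash
python3 go.py 664 -1 80 67.2
```

```text
t 16.33 pos [528.7  67.3 122.8] phi 61.4 q [ 0.08  0.09  2.02  0.    1.04 -0.99] F [ 0.4  0.7 -1. ] w 0.624
shift now [-151.6    4.7   42.4] turn [-0.    -0.003 -0.101] shift after turn [-151.1  -10.5   42.8]
```

Call:
servo_tool(targets="0 0 -0.04 -32 0 0 46; 0 0 -0.04 -32 -1 0 46; 0 0 -0.02 -32 -2 0 46; 0 0 0 -30 -3 5 46; 0 0 0 -12 0 15 46; 0 0 0 0 0 15 46; 0 0 0 0 0 5 46; 0 0 0 0 0 0 46")

```text
time: 17.0
tool_pos: [0.6631, -0.0064, 0.0869]
tcp_rot: [0.618, 3.073, 0.001]
wrist_force: [0.0, 0.0, -1.8]
width: 0.623
```

```bash
python3 go.py 664 -1 11 67.2; python3 snap.py wrist w9
```

```text
t 17.0 pos [663.1  -6.4  86.9] phi 67.3 q [-0.05  0.36  1.77 -0.    1.01 -1.22] F [ 0.   0.  -1.8] w 0.623
shift now [ 1.8  5.2 75.9] turn [0.002 0.007 0.001] shift after turn [ 1.3  5.3 75.9]
```

View pics/w9.png

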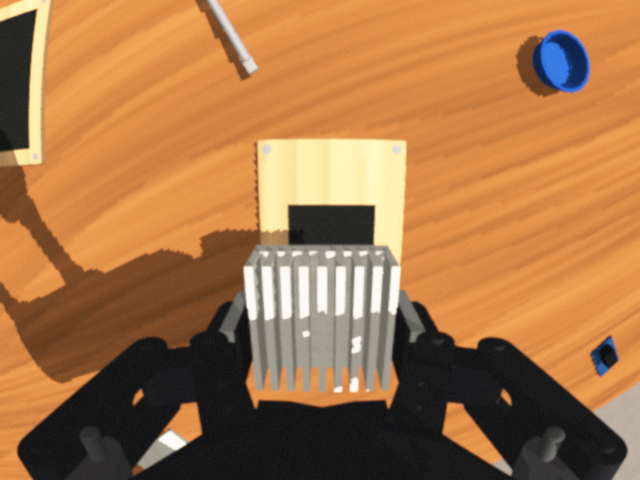

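```bash
python3 - <<'E'
from h import *
s,c=pickle.load(open("w9.pkl","rb"));T=Tt(s)
P=plane(c,[(245,263),(400,263),(389,388),(254,388)],s["tool_pos"][2]+.0236,T)
L=(P-T[:3,3])@T[:3,:3]*1000; print(L.round(1).tolist(),L.mean(0))
P=plane(c,[(288,205),(375,206)],.006,T);print(P.round(4))
L=(P-T[:3,3])@T[:3,:3]*1000;print(L)
E
```

```text
[[28.2, -25.5, -23.8], [28.2, 27.6, -23.7], [-26.0, 28.0, -23.4], [-25.9, -26.6, -23.5]] [  1.12387879   0.86165664 -23.60612252]
[[ 0.6294 -0.0137  0.006 ]
 [ 0.6505  0.0353  0.006 ]]
[[ 28.812681   -19.90221529  80.70299653]
 [ 28.28004937  33.39147567  80.81950846]]
```

Call:
servo_tool(targets="0 0.006 0 0 5 10 46; 0 0 0 0 0 20 46; 0 0 0 0 0 20 46; 0 0 0 0 0 12 46; 0 0 0 0 0 0 46; 0 0 0 0 0 0 46")

```text
time: 17.55
tool_pos: [0.6658, 0.0025, 0.0272]
tcp_rot: [0.613, 3.076, 0.006]
wrist_force: [-0.0, 0.0, -1.7]
width: 0.623
```

```bash
python3 go.py 664.6 -1.9 9 67.2
```

```text
t 17.55 pos [665.8   2.5  27.2] phi 67.5 q [-0.04  0.43  1.79  0.    0.92 -1.21] F [-0.   0.  -1.7] w 0.623
shift now [-0.5 -4.6 18.2] turn [0.005 0.004 0.004] shift after turn [-0.5 -4.5 18.2]
```

Call:
servo_tool(targets="0.004 0.003 0 0 -4 7 46; 0 0 0 0 0 7 46; 0 0 0 0 0 2 46; 0 0 0 0 0 0 46")

```text
time: 17.88
tool_pos: [0.666, -0.0009, 0.013]
tcp_rot: [0.612, 3.076, 0.002]
wrist_force: [-0.5, -0.5, -1.6]
width: 0.624
```

```bash
python3 go.py 664.6 -1.9 9 67.2
```

```text
t 17.88 pos [666.   -0.9  13. ] phi 67.5 q [-0.04  0.45  1.8   0.    0.89 -1.22] F [-0.5 -0.5 -1.6] w 0.624
shift now [ 0.9 -1.4  4. ] turn [0.002 0.005 0.005] shift after turn [ 0.9 -1.4  4. ]
```

Call:
servo_tool(targets="0 0.003 0.003 1 -1 3 46; 0 0 0 0 0 2 46; 0 0 0 0 0 1 46")

```text
time: 18.13
tool_pos: [0.6657, -0.0017, 0.0083]
tcp_rot: [0.618, 3.076, 0.003]
wrist_force: [-3.2, 1.1, 6.1]
width: 0.625
```

Contact; release and rise.

Call:
servo_tool(targets="0 0 0 0 0 0 58; 0 0 0 0 0 0 64; 0 0 0 0 0 0 72; 0 0 0 0 0 -5 78; 0 0 0 0 0 -15 80; 0 0 0 0 0 -25 80; 0 0 0 0 0 -35 80; 0 0 0 0 0 -35 80")

```text
time: 18.8
tool_pos: [0.6594, -0.0018, 0.1211]
tcp_rot: [-0.617, -3.069, 0.0]
wrist_force: [0.4, 0.3, 0.1]
width: 0.936
```

```bash
python3 go.py 471.8 139.2 150 61.5; python3 snap.py wrist w10; python3 - <<'E'
from h import *
s,c=pickle.load(open("w10.pkl","rb"));T=Tt(s)
x=c["image"][100:400,180:460,::-1];cv2.imwrite("pics/w10z.png",cv2.resize(x,None,fx=2,fy=2,interpolation=cv2.INTER_CUBIC))
E
```

```text
t 18.8 pos [659.4  -1.8 121.1] phi 67.3 q [-0.04  0.33  1.74  0.    1.09 -1.22] F [0.4 0.3 0.1] w 0.936
shift now [227.8  57.5 -26.6] turn [-0.003 -0.011  0.101] shift after turn [232.1  34.4 -28.9]
```

View pics/w10z.png

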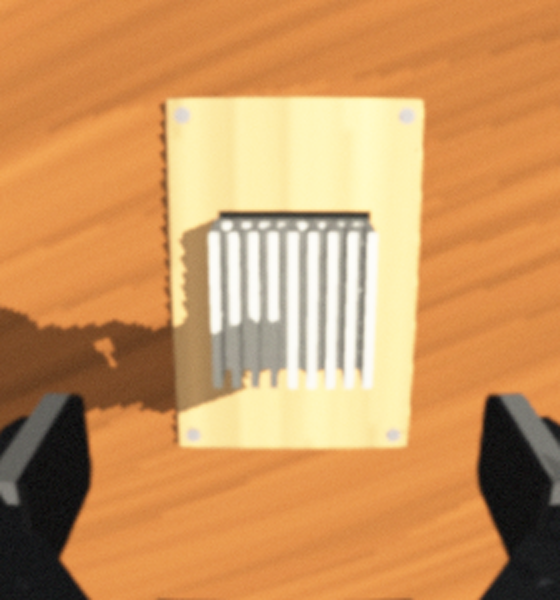

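Call:
servo_tool(targets="0 -0.005 0.02 32 8 -10 85; 0 -0.005 0.02 36 7 -10 85; 0 0 0.02 36 7 -10 85; 0 0 0.02 36 6 0 85; 0 0 0.02 36 6 0 85; 0 0 0 32 5 0 85; 0 0 0 18 3 0 85; 0 0 0 0 0 0 85")

```text
time: 19.52
tool_pos: [0.4824, 0.1385, 0.176]
tcp_rot: [0.777, 3.001, 0.017]
wrist_force: [-0.8, -0.2, -0.2]
width: 0.995
```

```bash
python3 go.py 471.8 139.2 130 61.4; python3 snap.py wrist w11
```

```text
t 19.52 pos [482.4 138.5 176. ] phi 61.0 q [ 0.24 -0.05  2.06 -0.01  1.09 -0.82] F [-0.8 -0.2 -0.2] w 0.995
shift now [11.3 -5.5 45.5] turn [ 0.021  0.037 -0.008] shift after turn [ 9.6 -4.5 46. ]
```

View pics/w11.png

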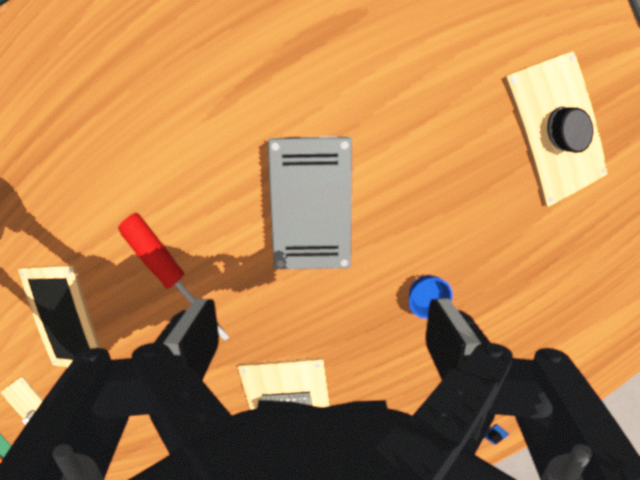

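```bash
python3 - <<'E'
from h import *
s,c=pickle.load(open("w11.pkl","rb"));T=Tt(s)
b=sub(c["image"],lambda I:(I.max(2).astype(int)-I.min(2)<35)&(I.max(2)>90),(262,130,360,275))
b=[k for k in b][0];print(rect(plane(c,b[0],.024,T)),b[1])
E
```

```text
(array([470.9, 138.7]), array([108.4,  64.8]), -28.30000000000001) 10320.25
```

Call:
servo_tool(targets="0.01 0.02 -0.004 9 -4 10 85; 0.01 0.016 -0.004 0 0 25 85; 0 0 0 0 0 15 85; 0 0 0 0 0 0 85; 0 0 0 0 0 0 85")

```text
time: 19.98
tool_pos: [0.4797, 0.1372, 0.1277]
tcp_rot: [0.774, 3.037, 0.004]
wrist_force: [0.4, 0.2, 0.5]
width: 0.992
```

```bash
python3 go.py 471.8 139.2 5 61.4
```

```text
t 19.98 pos [479.7 137.2 127.7] phi 61.4 q [ 0.23  0.02  2.09 -0.    1.03 -0.84] F [0.4 0.2 0.5] w 0.992
shift now [  8.7  -2.6 122.7] turn [ 0.005  0.007 -0.   ] shift after turn [  7.9  -2.  122.7]
```

Call:
servo_tool(targets="0.004 0.006 0 8 -2 10 85; 0 0 0 0 0 25 85; 0 0 0 0 0 25 85; 0 0 0 0 0 18 85; 0 0 0 0 0 5 85; 0 0 0 0 0 0 85; 0 0 0 0 0 0 85")

```text
time: 20.57
tool_pos: [0.4751, 0.1382, 0.0442]
tcp_rot: [0.783, 3.039, 0.004]
wrist_force: [-0.3, -0.4, -0.0]
width: 0.992
```

```bash
python3 go.py 471.6 139.1 4 61.4
```

```text
t 20.57 pos [475.1 138.2  44.2] phi 61.1 q [ 0.23  0.12  2.15  0.    0.86 -0.83] F [-0.3 -0.4 -0. ] w 0.992
shift now [ 3.6 -1.  40.2] turn [ 0.003  0.002 -0.005] shift after turn [ 3.5 -0.9 40.2]
```

Call:
servo_tool(targets="0.003 0 -0.004 4 -1 10 85; 0 0 0 0 0 15 85; 0 0 0 0 0 10 85; 0 0 0 0 0 2 85; 0 0 0 0 0 0 85")

```text
time: 20.98
tool_pos: [0.4751, 0.1406, 0.0098]
tcp_rot: [0.774, 3.034, 0.006]
wrist_force: [0.7, -0.7, 0.2]
width: 0.998
```

```bash
python3 go.py 471.6 139.1 4 61.4
```

```text
t 20.98 pos [475.1 140.6   9.8] phi 61.4 q [ 0.24  0.17  2.17 -0.    0.78 -0.83] F [ 0.7 -0.7  0.2] w 0.998
shift now [ 2.4 -3.   5.8] turn [ 0.006  0.009 -0.001] shift after turn [ 2.4 -3.   5.8]
```

Call:
servo_tool(targets="0.004 0.006 0 2 -3 4 85; 0 0 0 0 0 3 85; 0 0 0 0 0 1 85; 0 0 0 0 0 0 75; 0 0 0 0 0 0 64; 0 0 0 0 0 0 58; 0 0 0 0 0 0 58; 0 0 0 0 0 0 58", newtons=50)

```text
time: 21.65
tool_pos: [0.4733, 0.1391, 0.0035]
tcp_rot: [0.775, 3.038, 0.004]
wrist_force: [-0.2, 0.1, -1.2]
width: 0.759
```

```bash
python3 go.py 471.6 139.1 4 61.4;python3 snap.py side s6 300 200 440 345
```

```text
t 21.65 pos [473.3 139.1   3.5] phi 61.4 q [ 0.24  0.18  2.18 -0.    0.77 -0.83] F [-0.2  0.1 -1.2] w 0.759
shift now [ 1.5 -0.8 -0.5] turn [ 0.004  0.005 -0.   ] shift after turn [ 1.5 -0.8 -0.5]
```

View pics/s6.png

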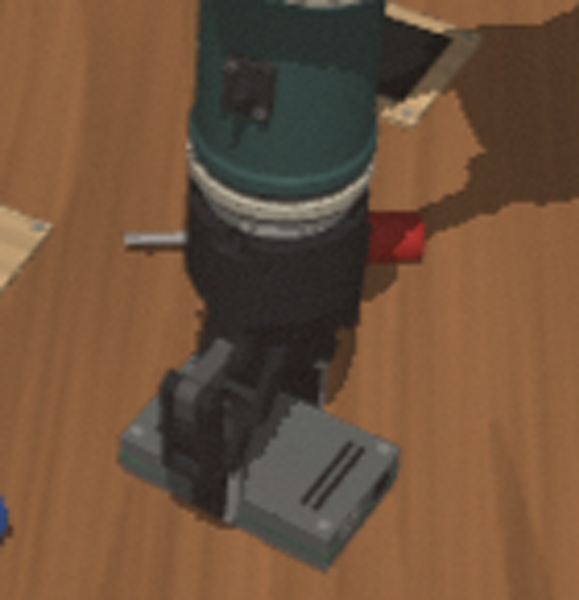

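Call:
servo_tool(targets="0 0 0 0 0 -6 58; 0 0 0 0 0 -15 58; 0 0 0 0 0 -25 58; 0 0 0 0 0 -28 58; 0 0 0 -4 -9 -20 58; 0 0 -0.02 -9 -20 0 58; 0 0 -0.02 -12 -28 0 58; 0 0 -0.01 -12 -30 0 58", newtons=60)

```text
time: 22.37
tool_pos: [0.4645, 0.0463, 0.1032]
tcp_rot: [0.684, 3.062, 0.004]
wrist_force: [1.1, -0.7, -1.1]
width: 0.752
```

```bash
python3 go.py 443.3 -184.5 60 64.2; python3 snap.py side s7
```

```text
t 22.37 pos [464.5  46.3 103.2] phi 64.8 q [ 0.05 -0.01  2.17  0.    0.98 -1.09] F [ 1.1 -0.7 -1.1] w 0.752
shift now [ -78.8 -218.    42.8] turn [0.003 0.004 0.011] shift after turn [ -81.3 -217.    43.2]
```

View pics/s7.png

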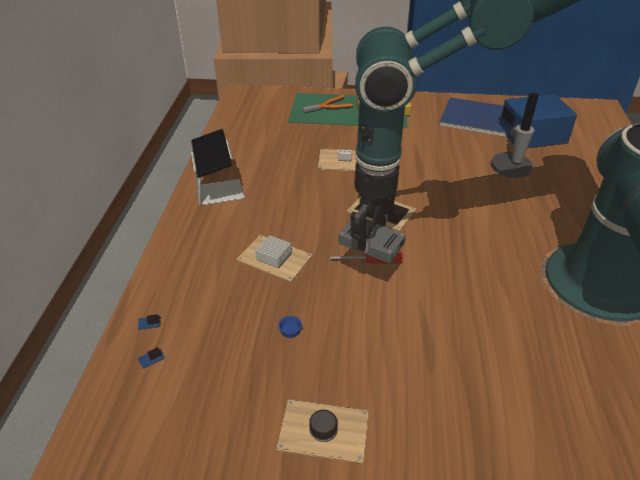

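Call:
servo_tool(targets="0 0 0 -11 -31 0 58; 0 0 0 -11 -31 0 58; 0 0 0 -11 -31 0 58; 0 0 0 -11 -31 0 58; 0 0 0 -11 -31 0 58; 0 0 0 -11 -28 3 58; 0 0 0 -5 -14 10 58; 0 0 0 0 0 10 58")

```text
time: 23.08
tool_pos: [0.4448, -0.1782, 0.0857]
tcp_rot: [0.685, 3.051, -0.005]
wrist_force: [0.3, 0.4, -2.1]
width: 0.757
```

```bash
python3 go.py 444.6 -185.1 60 64.2; python3 snap.py wrist w12
```

```text
t 23.08 pos [ 444.8 -178.2   85.7] phi 64.7 q [-0.43  0.03  2.16 -0.    0.94 -1.56] F [ 0.3  0.4 -2.1] w 0.757
shift now [-2.3 -6.4 25.8] turn [0.    0.015 0.008] shift after turn [-2.8 -6.3 25.7]
```

View pics/w12.png

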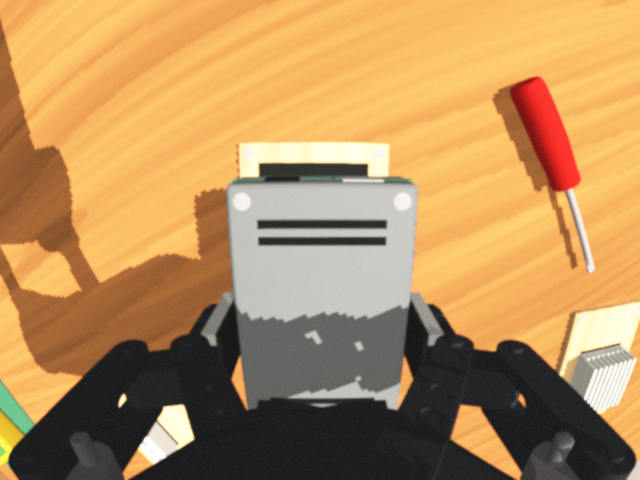

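```bash
python3 - <<'E'
from h import *
s,c=pickle.load(open("w12.pkl","rb"));T=Tt(s)
for p,z in(([(229,185),(416,183)],s["tool_pos"][2]+.0205),([(259,164),(368,164)],.006)):
    P=plane(c,p,z,T);L=(P-T[:3,3])@T[:3,:3]*1000; print((P*1000).round(1).tolist(),L.round(1).tolist())
E
```

```text
[[382.1, -181.9, 106.2], [408.1, -125.2, 106.2]] [[54.8, -30.2, -21.3], [55.5, 32.2, -21.3]]
[[381.0, -188.7, 6.0], [409.0, -130.0, 6.0]] [[54.4, -36.8, 78.9], [54.2, 28.2, 78.9]]
```

Call:
servo_tool(targets="0 0.008 0.004 -2 -6 8 58; 0 0.006 0.003 0 0 20 58; 0 0 0 0 0 15 58; 0 0 0 0 0 10 58; 0 0 0 0 0 0 58; 0 0 0 0 0 0 58")

```text
time: 23.63
tool_pos: [0.4422, -0.1786, 0.0266]
tcp_rot: [-0.694, -3.056, -0.006]
wrist_force: [-0.5, -0.9, -2.0]
width: 0.757
```

```bash
python3 go.py 444 -185 10 64.2
```

```text
t 23.63 pos [ 442.2 -178.6   26.6] phi 64.4 q [-0.44  0.13  2.19  0.    0.83 -1.56] F [-0.5 -0.9 -2. ] w 0.757
shift now [-4.5 -5.1 16.5] turn [ 0.002 -0.008  0.004] shift after turn [-4.4 -5.  16.6]
```

Call:
servo_tool(targets="0 -0.006 0.003 -4 -5 3 58; 0 0 0 0 0 5 58; 0 0 0 0 0 4 58; 0 0 0 0 0 0 58")

```text
time: 23.97
tool_pos: [0.4456, -0.1848, 0.0153]
tcp_rot: [0.696, 3.062, 0.003]
wrist_force: [-0.7, 0.3, -1.7]
width: 0.75
```

```bash
python3 go.py 444 -185 10 64.2
```

```text
t 23.97 pos [ 445.6 -184.8   15.3] phi 64.4 q [-0.45  0.15  2.19  0.    0.8  -1.57] F [-0.7  0.3 -1.7] w 0.75
shift now [ 1.4 -0.9  5.3] turn [0.002 0.001 0.003] shift after turn [ 1.4 -0.9  5.3]
```

Call:
servo_tool(targets="0 0 0.002 1.5 -1 3 58; 0 0 0 0 0 2 58; 0 0 0 0 0 1 58")

```text
time: 24.22
tool_pos: [0.4446, -0.1856, 0.0098]
tcp_rot: [0.7, 3.059, 0.002]
wrist_force: [-0.8, -0.4, -0.9]
width: 0.753
```

```bash
python3 go.py 444 -185 10 64.2
```

```text
t 24.22 pos [ 444.6 -185.6    9.8] phi 64.2 q [-0.45  0.16  2.2   0.    0.78 -1.57] F [-0.8 -0.4 -0.9] w 0.753
shift now [ 0.9  0.3 -0.2] turn [0.002 0.004 0.001] shift after turn [ 0.9  0.3 -0.2]
```

Call:
servo_tool(targets="0 0 0 0.5 0 1.5 58; 0 0 0 0 0 1 58")

```text
time: 24.38
tool_pos: [0.4446, -0.1856, 0.0094]
tcp_rot: [0.7, 3.059, 0.003]
wrist_force: [-5.3, 3.3, 10.6]
width: 0.75
```

Contact at 10 N; release and rise.

Call:
servo_tool(targets="0 0 0 0 0 0 68; 0 0 0 0 0 0 76; 0 0 0 0 0 0 85; 0 0 0 0 0 -3 85; 0 0 0 0 0 -12 85; 0 0 0 0 0 -25 85; 0 0 0 0 0 -35 85; 0 0 0 0 0 -35 85")

```text
time: 25.05
tool_pos: [0.4381, -0.1829, 0.1156]
tcp_rot: [-0.699, -3.05, -0.008]
wrist_force: [1.5, -0.2, -0.5]
width: 0.998
```

Call:
servo_tool(targets="0 0 0 0 0 -25 85; 0 0 0 0 25 -20 85; 0 0 0 0 35 -10 85; 0 0 0 0 35 0 85; 0 0 0 0 35 0 85; 0 0 0 0 35 0 85; 0 0 0 0 35 0 85; 0 0 0 0 30 0 85")

```text
time: 25.72
tool_pos: [0.5486, 0.0239, 0.189]
tcp_rot: [0.716, 3.045, 0.003]
wrist_force: [0.2, 0.0, -0.5]
width: 0.993
```

```bash
python3 go.py 444 -185 10 64.2; python3 snap.py top t8; python3 snap.py side s8
```

```text
t 25.72 pos [548.6  23.9 189. ] phi 63.5 q [-0.    0.05  1.93 -0.    1.15 -1.11] F [ 0.2  0.  -0.5] w 0.993
shift now [   2.8 -234.5  177.9] turn [ 0.005  0.013 -0.012] shift after turn [   3.3 -233.6  179. ]
```

View pics/t8.png

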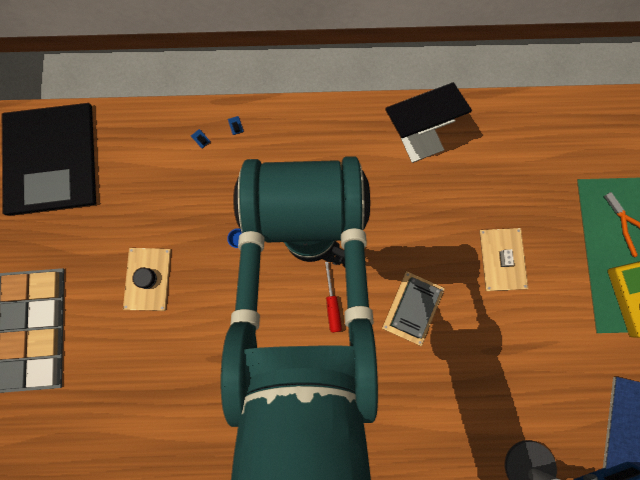

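View pics/s8.png

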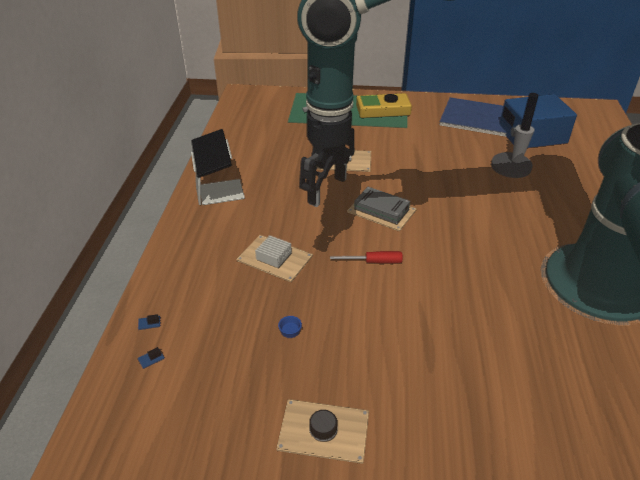

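```bash
python3 - <<'E'
from h import *
s,c=pickle.load(open("t8.pkl","rb"))
A=[cv2.resize(c["image"][y:y+80,x:x+80,::-1],(390,390),interpolation=cv2.INTER_CUBIC) for x,y in((375,268),(465,220))]
s,c2=pickle.load(open("s8.pkl","rb"))
B=[cv2.resize(c2["image"][y:y+84,x:x+112,::-1],(390,292),interpolation=cv2.INTER_CUBIC) for x,y in((325,170),(222,210))]
cv2.imwrite("pics/z8.png",np.hstack(A));cv2.imwrite("pics/z8b.png",np.hstack(B))
E
```

```text
(no output)
```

View pics/z8.png

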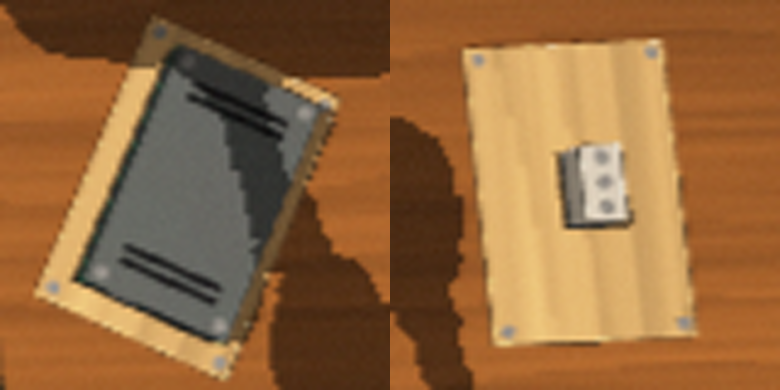

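View pics/z8b.png

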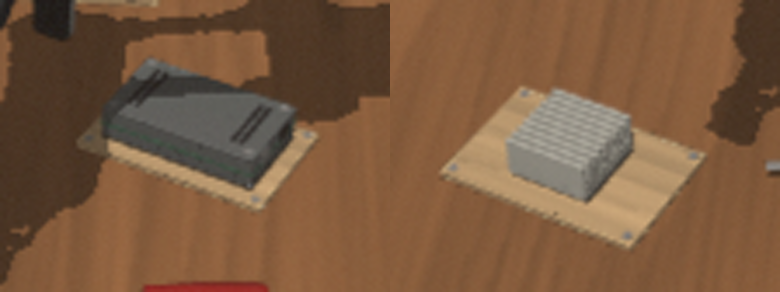

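```bash
python3 - <<'E'
from h import *
s,c=pickle.load(open("t8.pkl","rb"));f=4.875
def q(n,p,z,o):
    P=plane(c,(np.array(p)+.5)/f-.5+o,z);print(n,rect(P),P.mean(0)[:2]*1000)
q("ctl top",[(180,46),(327,105),(232,344),(82,284)],.030,(375,268))
q("ctl bot-left edge",[(168,44),(76,280)],.006,(375,268))
q("bolts",[(160,31),(325,102),(220,363),(53,287)],.006,(375,268))
q("term",[(583-390,147),(621-390,142),(629-390,221),(588-390,222)],.028,(465,220))
b=sub(c["image"],lambda I:I.max(2)<85,(130,262,162,296))[0];P=plane(c,b[0],.028);print("spk",rect(P))
s,c=pickle.load(open("s8.pkl","rb"));f=390/112
q("heat side",[(559-390,90),(632-390,125),(585-390,167),(508-390,137)],.032,(222,210))
q("ctl side",[(152,60),(295,103),(254,155),(104,105)],.030,(325,170))
# heat from wrist
s,c=pickle.load(open("w10.pkl","rb"));T=Tt(s)
P=plane(c,np.array([(208,232),(377,232),(372,388),(215,388)])/2.+[180,100],.032,T);print("heat wrist",rect(P))
P=plane(c,np.array([(219,212),(370,212)])/2.+[180,100],.006,T);print("pad front",P.mean(0))
P=plane(c,np.array([(181,116),(407,116),(393,435),(193,435)])/2.+[180,100],.006,T);print("bolts",rect(P))
E
```

```text
ctl top (array([ 443.6, -186.8]), array([112.7,  67.5]), -25.400000000000006) [ 443.72445797 -186.93758534]
ctl bot-left edge (array([ 459.4, -156.1]), array([111.6,   0. ]), -24.400000000000006) [ 459.36724786 -156.07745853]
bolts (array([ 444.1, -184.8]), array([123.3,  78.5]), -25.69999999999999) [ 444.02776611 -184.79215783]
term (array([ 544.3, -389.3]), array([34.8, 17.9]), 0.20000000000000284) [ 543.94187364 -389.52340751]
spk (array([521.3, 382.8]), array([51.9, 43.1]), 77.69999999999999)
heat side (array([6.648e+02, 6.000e-01]), array([56. , 50.8]), -29.400000000000006) [ 6.63659986e+02 -4.04049573e-01]
ctl side (array([ 443.8, -187.6]), array([108.1,  63.5]), -23.900000000000006) [ 443.10809155 -186.50156601]
heat wrist (array([666.2,  -0.9]), array([54.3, 54. ]), -22.400000000000006)
pad front [0.63984678 0.01101696 0.006     ]
bolts (array([6.645e+02, 6.000e-01]), array([121.8,  78.5]), -22.599999999999994)
```

```bash
python3 - <<'E'
from h import *
s,c=pickle.load(open("w7.pkl","rb"));T=Tt(s)
P=plane(c,np.array([(230,265),(356,265)])/2.+[200,120],.028,T);print(P.mean(0)*1000,np.linalg.norm(P[0]-P[1]))
P=plane(c,np.array([(292,328),(292,207)])/2.+[200,120],.028,T);print(P.mean(0)*1000,np.linalg.norm(P[0]-P[1]))
s8,c8=pickle.load(open("s8.pkl","rb"));d=pickle.load(open("c0.pkl","rb"))["side"]
for n,f,bx in(("cup",lambda I:I[...,2]>I[...,0]+40.,(270,310,310,345)),("drv",lambda I:(I[...,0]>100)&(I[...,1]<60),(350,240,415,275))):
    print(n,[sub(x["image"],f,bx)[0][0].mean(0).round(2) for x in(d,c8)])
from workcell import finish_job
print(finish_job())
E
```

```text
[521.42085304 390.9326233   28.        ] 0.041351852367844895
[522.53015872 390.0374835   28.        ] 0.04164543226327904
cup [array([289.56, 324.86]), array([289.46, 324.94])]
drv [array([383.92, 256.48]), array([383.61, 256.64])]
the job is handed in; nothing more can be done
None
```

I took the stack apart in order (terminal block, speaker, heat sink, controller) and set each module on the plate with its own pad. I lowered each one until light contact showed (5–12 N), then let go. The job was handed in at about 26 s on the clock.

| Module | Measured offset from pad centre | Turn error |
|---|---|---|
| terminal | 0.5–2.5 mm | about 1° |
| speaker | about 2 mm | does not matter |
| heat sink | 2–2.5 mm (wrist camera) | under 1° |
| controller | 2–3 mm | under 2° |

- **Other checks:** All four modules look upright, and the open gripper was well clear of everything. In the side camera the cup and screwdriver moved by less than half a pixel.
- **Disagreements:** The cameras differed by 1–3 mm. Two coarse readings were off. The side view of the heat sink gave a 7° turn error against under 1° from the wrist camera. The top view put the speaker 6 mm off in y because its side wall was counted, and the wrist camera's 2 mm replaced that.

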